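Sort the bench after a crucible run

TASK

Clear the bench in front of the heaters after the run: seat the large and the small crucible upright, each in the wire tripod of its size; stand the loose blue-capped vial and the loose black-capped vial each in the free well of the rack that already holds a vial with the same cap; and put the foil ball in the shallow metal dish. Never let a crucible or a vial tip over.

Things in the scene. Friction and masses are not known exactly. Their poses are not given: they have to be found in the camera images.
- large_crucible: the larger of two loose white porcelain crucibles: a cone, 52 mm across the rim, 29 mm across the flat foot, 39 mm tall, open at the top; 35 g. Starts upright on the bench. Origin: centre of the foot's underside; z up along its axis. Grip it across the rim, round the outside. Among the five loose things lie a spatula, a pen and tweezers, all under 12 mm high
- small_crucible: the smaller loose white porcelain crucible: 43 mm across the rim, 24 mm across the foot, 33 mm tall; otherwise as the large one, same origin and axes
- blue_vial: loose clear glass sample vial with a BLUE screw cap, standing on the bench: body 21 mm in diameter to 42 mm height, cap 16 mm in diameter from 40 to 52 mm height, 52 mm tall in all; 18 g. Origin: centre of the underside; z up
- black_vial: loose sample vial, same size and origin as the blue-capped one, with a BLACK screw cap
- foil_ball: crumpled silver ball of aluminium foil, about 51 x 49 mm across and 36 mm tall, 12 g; stiff. Origin: centre of its underside as it first lies; it may end up any way round in the dish
- large_tripod: fixed tripod of bent 5 mm steel wire: a level ring of 45 mm inner and 55 mm outer diameter, the wire's top 42.5 mm above the bench, on three splayed legs (feet 35 mm from the axis). Origin: on the bench below the ring's centre. The large crucible, let down foot first into the ring, is centred by its cone and hangs with its foot about 13 mm and its rim about 52 mm above the bench, so the rim stands clear of the wire by about 9 mm
- small_tripod: fixed wire tripod like the large one but with a ring of 36 mm inner and 46 mm outer diameter at the same height. The small crucible hangs in it with its foot about 19 mm and its rim about 52 mm above the bench, rim clear of the wire by about 9 mm (in the large ring it would fall through)
- blue_rack: fixed BLUE plastic block, 86 x 48 mm and 32 mm high (4 mm thick foot flange 94 x 56 mm), with two round wells of 30 mm diameter, 26 mm deep, well floor 6 mm above the bench, 3 mm chamfer at the mouth. Origin: at bench height below the centre of the FREE well. The other well is 38 mm away along the block's own +x and holds a blue-capped vial that is fixed there; a gripper that closes along the block's own y stays clear of it
- grey_rack: fixed GREY plastic block, shape, origin and axes like the blue one; the well at +38 mm along its x holds a fixed black-capped vial
- foil_dish: fixed round shallow pale-metal dish for foil scrap, 124 mm across the rim, 32 mm high, sloping sides, a flat inner floor 56 mm across, 4 mm above the bench. Origin: on the bench under its centre

How it is judged:
At the end, for the whole second after the job is handed in: Each crucible in its own tripod, within 8 mm of the ring's axis and 6 mm of its seated height; each vial in the free well of its rack, within 10 mm of the axis and on the floor; all four upright within 0.2 rad; foil ball in the dish, within 45 mm of its axis; all released and at rest (horizontal distance between large_crucible and large_tripod below 0.008 m and z of large_crucible in the frame of large_tripod between 0.007 and 0.02 m and angle between each of large_crucible, small_crucible, blue_vial, black_vial's own z axis and vertical below 0.2 rad and linear speed of each of large_crucible, small_crucible, blue_vial, black_vial, foil_ball below 0.03 m/s and horizontal distance between small_crucible and small_tripod below 0.008 m and z of small_crucible in the frame of small_tripod between 0.013 and 0.026 m and horizontal distance between blue_vial and blue_rack below 0.01 m and z of blue_vial in the frame of blue_rack between 0.002 and 0.011 m and horizontal distance between black_vial and grey_rack below 0.01 m and z of black_vial in the frame of grey_rack between 0.002 and 0.011 m and horizontal distance between foil_ball and foil_dish below 0.045 m and z of foil_ball in the frame of foil_dish below 0.05 m); the robot touches nothing.
It fails at once if a crucible or a vial is tipped over (more than 0.9 rad from upright) (angle between any of large_crucible, small_crucible, blue_vial, black_vial's own z axis and vertical above 0.9 rad).
It also fails if it takes over 118 s, if anything falls off the work surface, if the arm or the gripper's body presses on something with over 40 N, if the wrist force passes 120 N, or if a joint passes its speed limit or range.

ROBOT

A 6-joint arm with a two-finger parallel gripper is mounted at the origin on a cart in front of the work surface, level with it; the furniture and walls round the work are solid. World frame = base frame: x ahead of the robot, y to its left, z up, the work surface at z = 0. Lengths are in m, angles in rad, forces in N, time in s.
With the tool pointing down it reaches from about 0.15 to 0.775 m from the base axis. Payload 6.1 kg.
Tool frame: the origin (TCP) lies at the very end of the fingers, on their centre line; the grasp point (between the pads) lies 19 mm behind it; z points along the fingers, y is the direction in which the jaws open and shut (so a half turn about z gives the same grasp; the last joint's range is limited). The gripper opens to 85 mm and grips with 20 to 120 N. Pads are 22 mm wide; open, the fingers measure 114 mm over their backs; the gripper's body (76 mm by 85 mm) begins 54 mm behind the grasp point. The pads swing forward as they close: fully open they stand 13 mm farther back than shut.
Start: joints at [-1.338, 0.126, -0.04, 1.405, 0, 1.571], TCP at [0.121, -0.511, 0.209] pointing down, gripper open.
Joint ranges: [-2.72, 2.72], [-0.95, 1.95], [-1.27, 1.35], [-1.78, 2.02], [-1.46, 1.47], [-3.14, 3.14]. Speed limits (rad/s): [2.39, 2.39, 3.01, 3.14, 3.14, 3.14].

INTERFACE

Orientations are given as a unit quaternion [w, x, y, z].
In Python, from plant import manip gives the robot as it stands.
- The arm moves only by the tool move_arm, never from a script. Its argument "commands" is one flat list of numbers, 4 for each row, row after row: the shift along the tool's x, y, z in m, then the turn about the tool's z in rad. In form: [tx, ty, tz, yaw, tx, ty, tz, yaw, ...]. A call has 1 to 20 rows; each row is the pose to reach, as a shift and turn from the pose measured when the call began, along the tool's axes at that moment; what a row does not reach only later rows make up. A row lasts 1/10 s, in which the tool goes at most 50 mm and 8.59 degrees, less where a joint would pass 70% of its speed; a pose out of reach is approached as far as the arm can. A call with a gripper value outside its range is refused whole. "claw" is the closure, from 0 (fully open) to 1 (shut), set as the call begins (left out, the last holds). The fingers move at their own pace and stop on an object; "force" is the grip in N (left out, the last holds). Time passes only in rows, so rows that repeat a pose let the fingers close. It gives the time, the measured TCP pose, the force and the opening at its end, in the units of the state.
- manip.get_obs(): the state, without advancing time (a new reading comes with each control period).
- manip.grab_frame(name): name is "side" or "top" or "wrist"; returns the picture (384x512x3 uint8, blue, green, red); there is no depth.
- manip.camera_info(name): a dict with "intrinsics" (3x3 intrinsics, pixels), "R" (3x3) and "t" (3): a world point X has camera coordinates R X + t. Camera axes: x right, y down, z forward; pixel columns grow to the right and rows downward; lengths in m; the calibration is good to about 2 mm. The wrist camera is an equidistant fisheye: a pixel r from the principal point sees the ray r / f radians off the axis. A picture is of the moment at which its call begins: read the wrist's pose just before it. camera_info takes no time and is no camera call; for the wrist camera it gives the pose at the moment of the call.
- manip.job_done(): hands the job in, once; it reports no verdict.
Trained networks look in the newest picture that a camera, given by its name, has taken for a name from the list of things; names that differ only in an ending like _2 or _b are one class to them, and where a whole thing is asked for, a point or a joint stands for the part that bears it (a point fixed in the world has none). Each returns a list of dicts, best first, with "p" (0 to 1); they miss things now and then, are a little off and sometimes report something else, mostly with a low value. They report only what shows in the picture. A call takes as long as a camera call.
- manip.outline_of(camera, name): "mask" (384x512 bool, what is visible of it) and "rect" ([centre column, centre row, width, height] in pixels, round what is visible of it).
The state is a dict: "clock": time; "joints": joint angles; "dq": joint speeds; "tau": joint torques, N m; "eef_pos": TCP position; "orientation": TCP orientation; "wrist_force": force on the tool from outside, world axes, zero at the start; "moment": the same for the moment, N m; "opening": opening from 0.0 (shut) to 1.0 (fully open).
Only numpy, scipy, OpenCV 4.12 (cv2) and the standard library are available. Lean on these libraries where they do the work, as an engineer would, in place of code of your own. Each camera call takes 0.05 s, during which the arm holds its last target.

## Working session

There is one attempt and no reset: what is moved stays moved. The work goes in short steps, Python scripts to look and compute and a tool call to move; the robot and the scene stay as the last step left them, time stands still between calls to the robot, and variables do not carry over. Pictures are saved under pics/ and viewed, and the job is handed in when it is done.

Besides the shell and the picture viewer there is one more tool, called by a JSON object that holds its "method" and its "body", one argument or row to a line. move_arm: Moves the arm, as the interface text tells. Its arguments: {"type":"object","properties":{"commands":{"type":"array","items":{"type":"number"}},"claw":{"type":"number"},"force":{"type":"number"}},"required":["commands"]}

```bash
mkdir -p pics; ls; python3 - <<'E'
from plant import manip
import cv2
o=manip.get_obs(); print(o)
for n in ["side","top","wrist"]:
    f=manip.grab_frame(n); cv2.imwrite(f"pics/{n}0.png",f)
    c=manip.camera_info(n); print(n,c)
E
```

```text
pics
{'clock': 0.0, 'joints': array([-1.33798381e+00,  1.26378901e-01, -4.06202227e-02,  1.40541198e+00,
        3.06368431e-06,  1.57078746e+00]), 'dq': array([ 0.0007771 , -0.0010194 , -0.00216267,  0.00041635, -0.00022897,
       -0.00118815]), 'tau': array([ 1.64647972e-03, -4.35915577e+01,  3.52921164e+01,  1.73381151e-02,
        1.97350791e-04, -3.16593130e-06]), 'eef_pos': array([ 0.12102158, -0.51039409,  0.20872349]), 'orientation': array([-8.02103754e-04,  9.93231600e-01,  1.16147910e-01, -9.22480488e-05]), 'wrist_force': array([-0.09975583, -0.09864521,  0.64757813]), 'moment': array([0.02179683, 0.02626061, 0.00248202]), 'opening': 0.997495585445667}
side {'intrinsics': array([[457.13940835,   0.        , 260.2616807 ],
       [  0.        , 457.13940835, 190.9532272 ],
       [  0.        ,   0.        ,   1.        ]]), 'R': array([[ 0.98690683, -0.15915993,  0.02613493],
       [-0.03947275, -0.39544157, -0.91764256],
       [ 0.15638676,  0.90459609, -0.39654647]]), 't': array([-0.52609457,  0.05757292,  1.28472014])}
top {'intrinsics': array([[357.64286246,   0.        , 255.5702719 ],
       [  0.        , 357.64286246, 190.64787521],
       [  0.        ,   0.        ,   1.        ]]), 'R': array([[-0.08472494, -0.99639603, -0.00408001],
       [-0.97433187,  0.0837045 , -0.208976  ],
       [ 0.20856437, -0.01373019, -0.97791226]]), 't': array([0.0234165 , 0.51202366, 1.02927812])}
wrist {'intrinsics': array([[297.31863964,   0.        , 257.39378925],
       [  0.        , 297.31863964, 192.9080831 ],
       [  0.        ,   0.        ,   1.        ]]), 'R': array([[ 0.23087868, -0.97298189, -0.0011298 ],
       [-0.9392787 , -0.22318393,  0.26066157],
       [-0.25387115, -0.05912   , -0.96542958]]), 't': array([-0.52529628, -0.03480513,  0.37842742])}
```

View pics/top0.png

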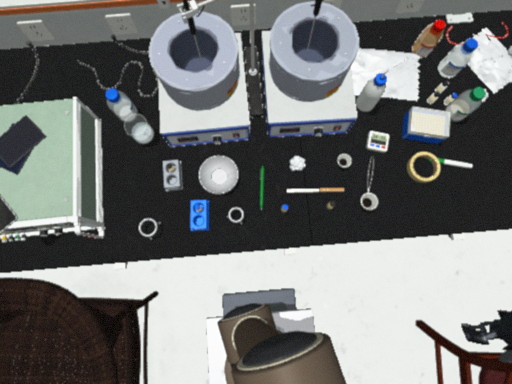

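View pics/side0.png

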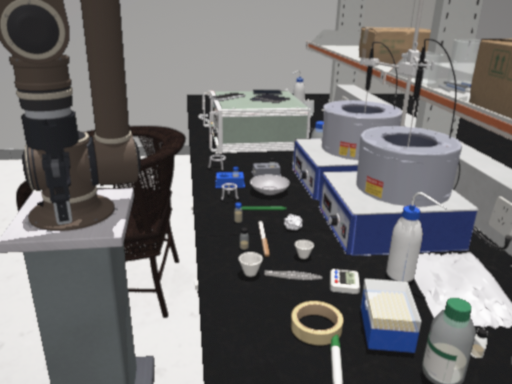

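View pics/wrist0.png

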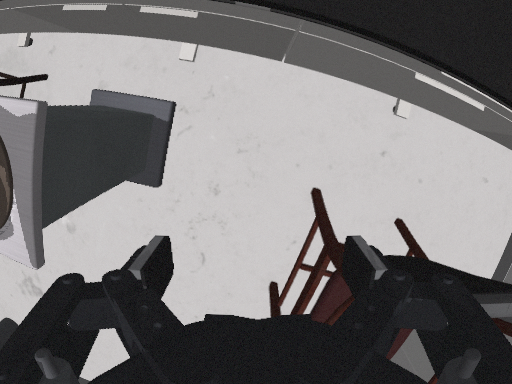

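```bash
cat > h.py <<'E'
from plant import manip
import numpy as np, cv2
from scipy.optimize import least_squares
NAMES=["large_crucible","small_crucible","blue_vial","black_vial","foil_ball","large_tripod","small_tripod","blue_rack","grey_rack","foil_dish"]
def rev(prof,n=48):
    a=np.linspace(0,2*np.pi,n,endpoint=False); 
    return np.concatenate([np.c_[r*np.cos(a),r*np.sin(a),0*a+z] for r,z in prof])
def box(cx,cy,sx,sy,z0,z1):
    return np.array([[cx+i*sx/2,cy+j*sy/2,z] for i in(-1,1) for j in(-1,1) for z in(z0,z1)])
tri=lambda r:np.vstack([rev([(r,.0425),(r,.0375)])])
M={"large_crucible":rev([(.0145,0),(.026,.039)]),"small_crucible":rev([(.012,0),(.0215,.033)]),
"blue_vial":rev([(.0105,0),(.0105,.041),(.008,.042),(.008,.052)]),
"foil_ball":rev([(.012,0),(.025,.018),(.012,.036)]),
"large_tripod":rev([(.0275,.04)]),"small_tripod":rev([(.023,.04)]),
"foil_dish":rev([(.032,0),(.062,.032)])}
M["black_vial"]=M["blue_vial"]
M["blue_rack"]=np.vstack([box(.019,0,.086,.048,0,.032),box(.019,0,.094,.056,0,.004)])
M["grey_rack"]=M["blue_rack"]
def proj(ci,X,kind):
    X=np.atleast_2d(X); c=X@np.asarray(ci["R"]).T+ci["t"]; K=ci["intrinsics"]
    if kind=="wrist":
        r=np.hypot(c[:,0],c[:,1]); th=np.arctan2(r,c[:,2]); s=th/np.maximum(r,1e-9)
        return np.c_[K[0,0]*c[:,0]*s+K[0,2],K[1,1]*c[:,1]*s+K[1,2]]
    return np.c_[K[0,0]*c[:,0]/c[:,2]+K[0,2],K[1,1]*c[:,1]/c[:,2]+K[1,2]]
def unproj(ci,uv,z,kind):
    K=ci["intrinsics"]; x=(uv[0]-K[0,2])/K[0,0]; y=(uv[1]-K[1,2])/K[1,1]
    if kind=="wrist":
        th=np.hypot(x,y); d=np.array([np.sin(th)*x/max(th,1e-9),np.sin(th)*y/max(th,1e-9),np.cos(th)])
    else: d=np.array([x,y,1.])
    R=np.asarray(ci["R"]); o=-R.T@ci["t"]; d=R.T@d
    return o+d*(z-o[2])/d[2]
E
python3 - <<'E'
from h import *
import pickle
D={}
for cam in ["top","side"]:
    manip.grab_frame(cam); ci=manip.camera_info(cam)
    for n in NAMES:
        r=manip.outline_of(cam,n)
        D[cam,n]=[(x["p"],x["rect"]) for x in r]
        for x in r[:2]:
            h=M[n][:,2].mean()
            print(cam,n,round(x["p"],2),np.round(x["rect"],1),np.round(unproj(ci,x["rect"][:2],h,cam),3),x["mask"].sum())
pickle.dump(D,open("d0.pkl","wb"))
print(manip.get_obs()["clock"])
E
python3 -c "
import cv2
f=cv2.imread('pics/top0.png')[140:250,110:410]
cv2.imwrite('pics/topz.png',cv2.resize(f,(800,293),interpolation=cv2.INTER_CUBIC))"
```

```text
top large_crucible 0.69 [369.5 202.1  17.   14.4] [ 0.453 -0.37   0.02 ] 225
top small_crucible 0.7 [344.6 161.4  16.7  10.4] [ 0.591 -0.312  0.016] 149
top black_vial 0.43 [333.4 205.8  10.6   6.7] [ 0.449 -0.254  0.034] 35
top foil_ball 0.46 [296.8 164.1  14.3  11.9] [ 0.595 -0.159  0.018] 146
top small_tripod 0.45 [234.5 216.4  18.4  18.3] [0.441 0.05  0.04 ] 139
top blue_rack 0.59 [202.5 216.8  19.4  33.8] [0.453 0.151 0.009] 584
top foil_dish 0.79 [218.1 175.   40.9  41. ] [0.581 0.093 0.016] 1209
top foil_dish 0.69 [201.6 214.8  19.1  28.9] [0.458 0.152 0.016] 553
side large_crucible 0.91 [252.9 263.2  19.6  23.7] [ 0.458 -0.356  0.019] 392
side small_crucible 0.63 [304.2 247.6  18.2  18.4] [ 0.592 -0.297  0.016] 200
side blue_vial 0.67 [239.8 210.9   6.7  18.8] [ 0.457 -0.115  0.034] 115
side black_vial 0.63 [246.6 238.3   8.3  23. ] [ 0.456 -0.267  0.034] 174
side foil_ball 0.56 [293.5 221.6  16.6  13.4] [ 0.596 -0.163  0.018] 206
side large_tripod 0.47 [214.2 159.9  16.2  15.1] [0.415 0.285 0.04 ] 39
side blue_rack 0.74 [229.  176.2  29.2  15.4] [0.459 0.204 0.009] 409
side grey_rack 0.66 [265.1 168.1  31.6  18.5] [0.594 0.27  0.009] 365
side foil_dish 0.8 [270.3 185.7  33.2  17.8] [0.58  0.093 0.016] 534
1.25
```

View pics/topz.png

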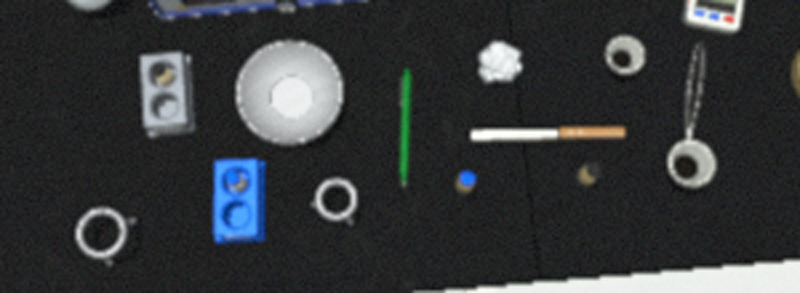

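The top view shows the wells nearest the robot free on both racks. Next I'll go above the loose things with the wrist camera, tool x pointing to the base, jaws along world y.

{"method": "move_arm", "body": {
  "commands": [0.05,-0.02,-0.02,-0.15,0.1,-0.04,-0.04,-0.3,0.15,-0.06,-0.04,-0.45,0.2,-0.08,-0.04,-0.6,0.25,-0.1,-0.04,-0.75,0.3,-0.11,-0.04,-0.9,0.314,-0.11,-0.04,-1.05,0.314,-0.11,-0.04,-1.2,0.314,-0.11,-0.04,-1.35,0.314,-0.11,-0.04,-1.5,0.314,-0.11,-0.04,-1.65,0.314,-0.11,-0.04,-1.8,0.314,-0.11,-0.04,-1.95,0.314,-0.11,-0.04,-2.1,0.314,-0.11,-0.04,-2.25,0.314,-0.11,-0.04,-2.4,0.314,-0.11,-0.04,-2.55,0.314,-0.11,-0.04,-2.7,0.314,-0.11,-0.04,-2.85,0.314,-0.11,-0.04,-2.91],
  "claw": 0
}}

```text
clock: 3.25
eef_pos: [0.4013, -0.3314, 0.2495]
orientation: [0.0, -0.003, 1.0, 0.0]
wrist_force: [-1.1, 0.8, 0.6]
opening: 1.002
```

```bash
cat > look.py <<'E'
import sys
from h import *
import pickle,os
from scipy.spatial.transform import Rotation as Ro
tag=sys.argv[1]; names=sys.argv[2].split(",") if len(sys.argv)>2 else NAMES
o=manip.get_obs(); ci=manip.camera_info("wrist"); f=manip.grab_frame("wrist")
cv2.imwrite(f"pics/w{tag}.png",f)
q=o["orientation"]; R=Ro.from_quat([q[1],q[2],q[3],q[0]]).as_matrix()
print("t",round(o["clock"],2),"tcp",np.round(o["eef_pos"],4),"toolx",np.round(R[:,0],3),"z",np.round(R[:,2],3),"q",np.round(o["joints"],2))
for n in names:
    if n not in M: continue
    for x in manip.outline_of("wrist",n)[:2]:
        rc=np.array(x["rect"]); m=x["mask"]
        p0=unproj(ci,rc[:2],M[n][:,2].mean(),"wrist")
        rk="rack" in n
        def res(v):
            P=M[n].copy()
            a=v[2] if rk else 0; c,s=np.cos(a),np.sin(a); P[:,:2]=P[:,:2]@np.array([[c,s],[-s,c]]); P[:,0]+=v[0];P[:,1]+=v[1]
            u=proj(ci,P,"wrist"); lo,hi=u.min(0),u.max(0)
            return np.r_[(lo+hi)/2-rc[:2],hi-lo-rc[2:]][:(4 if rk else 2)]
        v=least_squares(res,[p0[0],p0[1]]+([0.] if rk else [])).x
        P=M[n]+[v[0],v[1],0]; u=proj(ci,P,"wrist")
        pickle.dump((m,ci),open(f"m_{tag}_{n}.pkl","wb")) 
        print(n,round(x["p"],2),"rect",np.round(rc,1),"fit",np.round(v,4),"model wh",np.round(np.ptp(u,axis=0),1))
E
python3 look.py 1 large_crucible,small_crucible,blue_vial,black_vial,foil_ball
```

```text
t 3.25 tcp [ 0.4013 -0.3314  0.2495] toolx [-1.    -0.006 -0.   ] z [ 0.  0. -1.] q [-0.69  0.12  0.04  1.49  0.   -0.7 ]
large_crucible 0.88 rect [231.6 202.3  36.2  38. ] fit [ 0.4497 -0.3664] model wh [39.1 37.6]
small_crucible 0.78 rect [273.4 286.8  24.1  23.2] fit [ 0.5899 -0.3069] model wh [28.3 28.8]
blue_vial 0.77 rect [410.  204.2  24.8  27.5] fit [ 0.4563 -0.1022] model wh [25.9 21.9]
black_vial 0.64 rect [316.6 202.   17.1  22. ] fit [ 0.4525 -0.2497] model wh [20.1 23.6]
black_vial 0.64 rect [231.9 203.1  36.1  38.6] fit [ 0.4546 -0.3669] model wh [17.5 24. ]
foil_ball 0.19 rect [480.7 263.1  44.   58.1] fit [0.5787 0.0961] model wh [19.5 23.2]
```

View pics/w1.png

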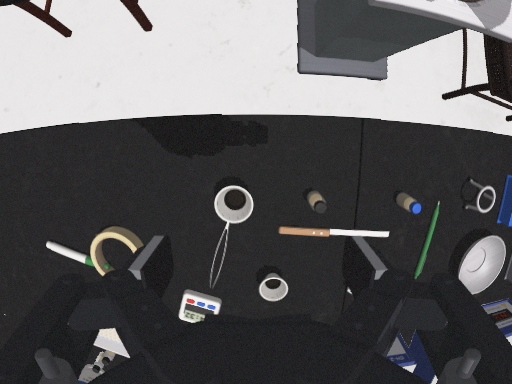

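{"method": "move_arm", "body": {
  "commands": [0,0.05,0,0,0,0.1,0,0,0,0.15,0,0,0,0.2,0,0,0,0.25,0,0,0,0.3,0,0,0,0.35,0,0,0,0.4,0,0,0,0.45,0,0,0,0.48,0,0,0,0.48,0,0,0,0.48,0,0]
}}

```text
clock: 4.75
eef_pos: [0.401, 0.1491, 0.2494]
orientation: [-0.0, -0.001, 1.0, -0.0]
wrist_force: [-0.3, 0.6, -0.9]
opening: 1.002
```

```bash
python3 look.py 2 large_tripod,small_tripod,blue_rack,grey_rack,foil_dish,foil_ball,blue_vial
```

```text
t 4.75 tcp [0.401  0.1491 0.2494] toolx [-1.    -0.002  0.   ] z [-0. -0. -1.] q [ 0.36 -0.05 -0.14  1.49 -0.    0.35]
large_tripod 0.62 rect [365.4 183.4  55.   53.3] fit [0.4223 0.2947] model wh [37.3 39.5]
small_tripod 0.73 rect [186.4 193.5  45.9  40.8] fit [0.4368 0.0533] model wh [33.3 33.3]
blue_rack 0.7 rect [266.2 202.6  43.6  68.9] fit [0.4389 0.1602 0.0774] model wh [39.8 67.8]
grey_rack 0.59 rect [314.5 284.4  41.8  59.5] fit [ 0.5757  0.2401 -0.0209] model wh [40.  58.6]
foil_dish 0.58 rect [219.9 277.8  80.9  67.5] fit [0.5736 0.0911] model wh [81.5 69.2]
foil_ball 0.64 rect [ 85.  272.9  16.4  18.8] fit [ 0.5877 -0.1546] model wh [23.5 24.7]
blue_vial 0.53 rect [ 93.2 203.3  24.2  21.4] fit [ 0.4567 -0.103 ] model wh [26.2 21.4]
```

View pics/w2.png

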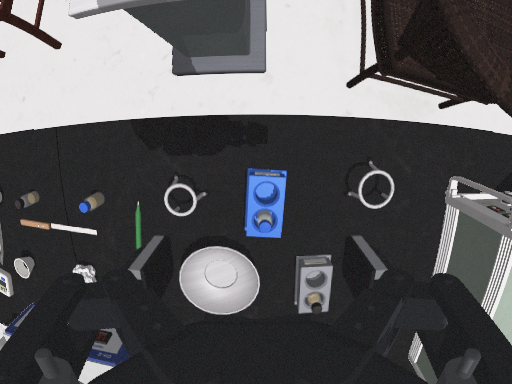

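```bash
cat > fit2.py <<'E'
from h import *
import pickle
f=cv2.imread("pics/w2.png"); g=cv2.GaussianBlur(cv2.cvtColor(f,cv2.COLOR_BGR2GRAY),(0,0),0.7).astype(float)
_,ci=pickle.load(open("m_2_blue_rack.pkl","rb"))
def samp(P):
    u=proj(ci,P,"wrist").astype(np.float32); return cv2.remap(g.astype(np.float32),u[:,:1],u[:,1:],cv2.INTER_LINEAR).ravel()
def ring(p,r,z,n=72):
    return rev([(r,z)],n)+[p[0],p[1],0]
def search(c,score,w=.015):
    best=None
    for st in (.002,.0005):
        k=np.arange(-w,w+1e-9,st)
        best=max(((score((c[0]+a,c[1]+b)),c[0]+a,c[1]+b) for a in k for b in k)); c=best[1:]; w=.003
    return best
for n,uv,r in [("large",(376,188),.025),("small",(181,200),.0205)]:
    c=unproj(ci,uv,.041,"wrist")
    b=search(c,lambda p:samp(ring(p,r,.0415)).mean()); print(n,c,b)
    for p in proj(ci,ring(b[1:],r,.0415,24),"wrist"): cv2.circle(f,tuple(np.int32(np.round(p))),0,(0,0,255),-1)
cents={"blue":(265,191),"grey":(318,277)}
for n,uv in cents.items(): print(n,unproj(ci,uv,.032,"wrist"))
for a in [("blue_rack",[.4389,.1602,.0774]),("grey_rack",[.5757,.2401,-.0209])]:
    n,v=a
    P=np.vstack([rev([(.018,.032)],40),rev([(.018,.032)],40)+[.038,0,0],box(.019,0,.086,.048,0.032,.032)]); c,s=np.cos(v[2]),np.sin(v[2])
    P[:,:2]=P[:,:2]@np.array([[c,s],[-s,c]])+v[:2]
    for p in proj(ci,P,"wrist"): cv2.circle(f,tuple(np.int32(np.round(p))),0,(0,0,255),-1)
z=f[150:330,150:410]; cv2.imwrite("pics/fit2.png",cv2.resize(z,None,fx=3,fy=3,interpolation=cv2.INTER_NEAREST))
E
python3 fit2.py
```

```text
large [0.42792327 0.31018261 0.041     ] (np.float32(197.20534), np.float64(0.42942327278494646), np.float64(0.31068261360829547))
small [0.44523393 0.04580164 0.041     ] (np.float32(201.22063), np.float64(0.4447339336490389), np.float64(0.0438016378644904))
blue [0.4349649  0.15816099 0.032     ]
grey [0.56864163 0.23963228 0.032     ]
```

View pics/fit2.png

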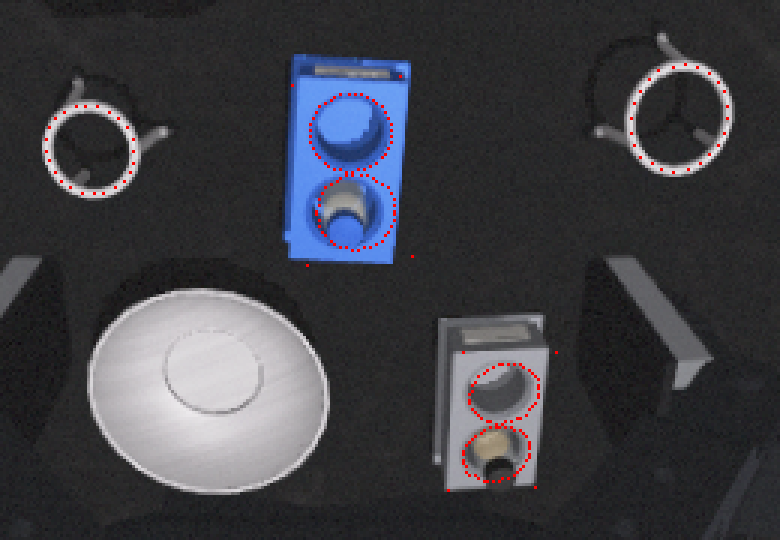

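```bash
cat > fit3.py <<'E'
from h import *
import pickle
f=cv2.imread("pics/w2.png")
_,ci=pickle.load(open("m_2_blue_rack.pkl","rb"))
W={"blue":[(267,193.7),(265,220.7)],"grey":[(318,279.5),(315.7,302)]}
for n,w in W.items():
    a,b=[unproj(ci,u,.032,"wrist")[:2] for u in w]; print(n,a,b,np.linalg.norm(b-a),np.arctan2(*(b-a)[::-1]))
img=cv2.resize(f[150:330,230:350],None,fx=5,fy=5,interpolation=cv2.INTER_CUBIC)
import sys
for n,v in [("blue",eval(sys.argv[1])),("grey",eval(sys.argv[2]))]:
    P=np.vstack([rev([(.018,.032)],60),rev([(.018,.032)],60)+[.038,0,0]]+[box(.019+t*.043,0,0,.048,.032,.032) for t in np.linspace(-1,1,9)]+[box(.019,0,.086,t*.048,0.032,.032) for t in np.linspace(-1,1,9)]); c,s=np.cos(v[2]),np.sin(v[2])
    P[:,:2]=P[:,:2]@np.array([[c,s],[-s,c]])+v[:2]
    for p in proj(ci,P,"wrist"): cv2.circle(img,tuple(np.int32(np.round((p-[230,150])*5+2))),1,(0,0,255),-1)
cv2.imwrite("pics/fit3.png",img[:,:600][:900])
print(img.shape)
cv2.imwrite(sys.argv[3],cv2.resize(img,None,fx=.66,fy=.66,interpolation=cv2.INTER_AREA))
E
python3 fit3.py "[.4375,.1555,-.0]" "[.571,.2395,-.03]" pics/fit3a.png
```

```text
blue [0.43867856 0.16085919] [0.47701265 0.15854667] 0.03840377622194393 -0.060252537083403196
grey [0.57313956 0.24004463] [0.61574046 0.24042862] 0.04260262356192339 0.009013458290533067
(900, 600, 3)
```

View pics/fit3a.png

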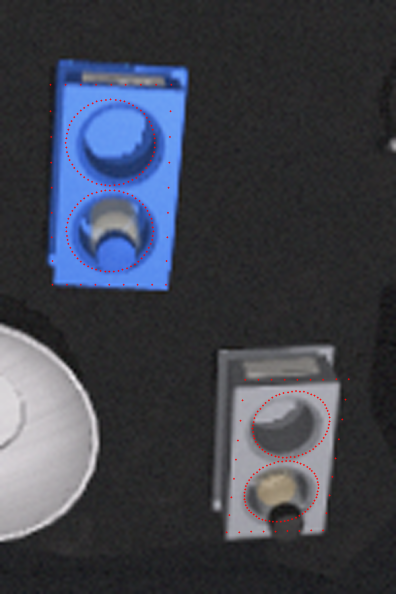

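```bash
python3 fit3.py "[.438,.1595,-.055]" "[.5712,.2372,.02]" pics/fit3b.png
```

```text
blue [0.43867856 0.16085919] [0.47701265 0.15854667] 0.03840377622194393 -0.060252537083403196
grey [0.57313956 0.24004463] [0.61574046 0.24042862] 0.04260262356192339 0.009013458290533067
(900, 600, 3)
```

View pics/fit3b.png

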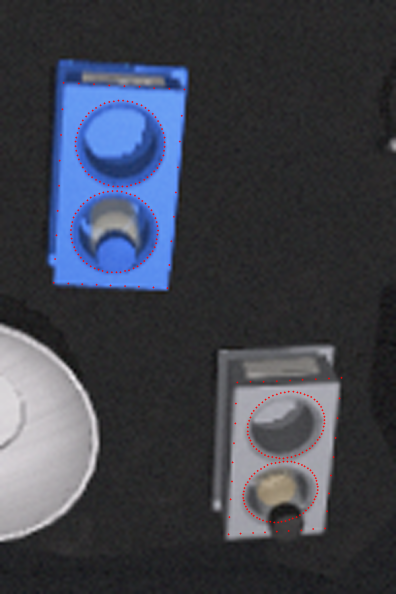

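{"method": "move_arm", "body": {
  "commands": [-0.03,-0.04,0,0,-0.06,-0.08,0,0,-0.09,-0.12,0,0,-0.12,-0.16,0,0,-0.15,-0.2,0,0,-0.17,-0.24,0.02,0,-0.185,-0.28,0.06,0,-0.193,-0.307,0.1,0,-0.193,-0.307,0.129,0,-0.193,-0.307,0.129,0,-0.193,-0.307,0.129,0]
}}

```text
clock: 6.25
eef_pos: [0.5934, -0.1594, 0.1209]
orientation: [-0.001, 0.001, 1.0, 0.0]
wrist_force: [0.3, -1.1, 0.4]
opening: 0.992
```

```bash
python3 look.py 3 foil_ball,small_crucible,large_crucible,blue_vial,black_vial; python3 - <<'E'
from h import *
f=manip.grab_frame("side"); ci=manip.camera_info("side"); 
t=manip.get_obs()["eef_pos"]
for dy in(-.0425,0,.0425):
  for dz in (0,.013):
    p=proj(ci,t+[0,dy,dz],"side")[0]; print(dy,dz,p); 
    cv2.circle(f,tuple(np.int32(np.round(p))),0,(0,0,255),-1)
z=f[130:280,220:360]; cv2.imwrite("pics/s3.png",cv2.resize(z,None,fx=4,fy=4,interpolation=cv2.INTER_NEAREST))
E
```

```text
t 6.25 tcp [ 0.5934 -0.1594  0.1209] toolx [-1.     0.002  0.001] z [-0.001  0.001 -1.   ] q [-0.26  0.31 -0.01  1.26  0.   -0.26]
foil_ball 0.65 rect [254.  189.4  51.2  49.4] fit [ 0.5964 -0.1636] model wh [53.6 51.9]
small_crucible 0.88 rect [108.6 188.7  36.3  45.8] fit [ 0.5911 -0.3064] model wh [42.4 43.2]
large_crucible 0.69 rect [55.4 53.3 47.2 50.8] fit [ 0.451 -0.365] model wh [49.5 50.6]
blue_vial 0.83 rect [320.6  36.9  30.   39.2] fit [ 0.4555 -0.1046] model wh [32.5 33.7]
black_vial 0.73 rect [158.1  38.   32.9  28.5] fit [ 0.4529 -0.2491] model wh [37.2 32.3]
-0.0425 0 [298.5287435  191.58308124]
-0.0425 0.013 [298.83753948 186.80983466]
0 0 [294.67908545 185.0815056 ]
0 0.013 [294.96100826 180.43534425]
0.0425 0 [291.07128865 178.9884024 ]
0.0425 0.013 [291.32905686 174.46303601]
```

View pics/s3.png

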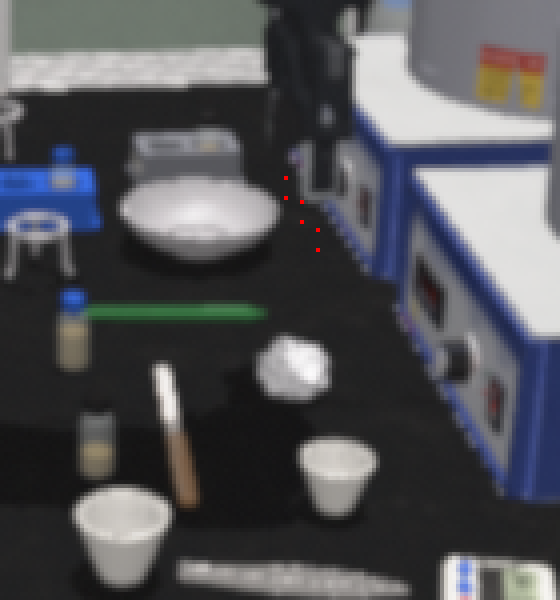

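View pics/w3.png

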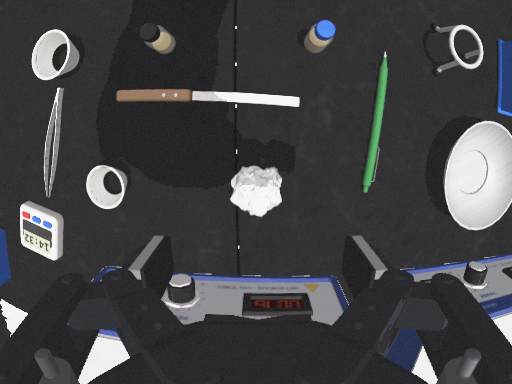

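```bash
python3 - <<'E'
from h import *
ci=manip.camera_info("wrist"); t=manip.get_obs()["eef_pos"]
for dy in(-.0425,.0425):
  for dx in (-.011,.011):
   for dz in (0,.013,.028): print(dy,dx,dz,np.round(proj(ci,t+[dx,dy,dz],"wrist")[0],1))
import cv2
f=cv2.imread("pics/w3.png")[215:330,110:400]; cv2.imwrite("pics/w3z.png",cv2.resize(f,None,fx=2.7,fy=2.7,interpolation=cv2.INTER_CUBIC))
E
```

```text
-0.0425 -0.011 0 [187.6 210.3]
-0.0425 -0.011 0.013 [182.5 217.7]
-0.0425 -0.011 0.028 [175.6 227.7]
-0.0425 0.011 0 [190.4 243.8]
-0.0425 0.011 0.013 [185.8 253.2]
-0.0425 0.011 0.028 [179.8 265.6]
0.0425 -0.011 0 [330.3 210.2]
0.0425 -0.011 0.013 [335.6 217.6]
0.0425 -0.011 0.028 [342.7 227.6]
0.0425 0.011 0 [327.5 243.7]
0.0425 0.011 0.013 [332.2 253.1]
0.0425 0.011 0.028 [338.4 265.4]
```

View pics/w3z.png

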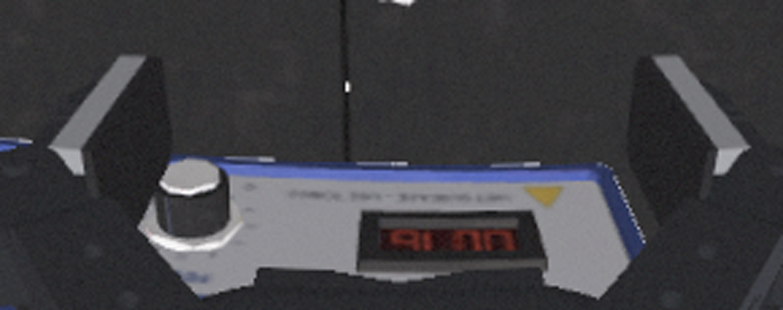

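{"method": "move_arm", "body": {
  "commands": [0,0,0,0,0,0,0,0,0,0,0,0,0,0,0,0,0,0,0,0,0,0,0,0],
  "claw": 0.4,
  "force": 25
}}

```text
clock: 7.2
eef_pos: [0.5946, -0.159, 0.1222]
orientation: [0.001, 0.0, 1.0, -0.0]
wrist_force: [-0.2, -0.6, -0.2]
opening: 0.599
```

```bash
cat > tips.py <<'E'
import sys
from h import *
f=manip.grab_frame("side"); w=manip.grab_frame("wrist"); ci=manip.camera_info("side"); o=manip.get_obs(); t=o["eef_pos"]
ho=.0425*o["opening"]; print(t,o["opening"],ho*2)
cw=manip.camera_info("wrist")
for img,c,k in((f,ci,"side"),(w,cw,"wrist")):
  for dz,col in ((0,(0,0,255)),(.01,(0,255,0)),(.02,(255,0,0)),(.03,(0,255,255))):
   for s in(-1,1):
    for dx in (-.011,.011):
     p=proj(c,t+[dx,s*ho,dz],k)[0]; cv2.circle(img,tuple(np.int32(np.round(p))),0,col,-1)
a=cv2.resize(f[120:220,240:340],(400,400),interpolation=cv2.INTER_NEAREST)
b=cv2.resize(w[180:300,157:357],None,fx=3,fy=3,interpolation=cv2.INTER_NEAREST)
cv2.imwrite(f"pics/tip{sys.argv[1]}a.png",a);cv2.imwrite(f"pics/tip{sys.argv[1]}b.png",b)
E
python3 tips.py 1
```

```text
[ 0.59457538 -0.15899006  0.12216222] 0.6024669242561711 0.05120968856177455
```

View pics/tip1a.png

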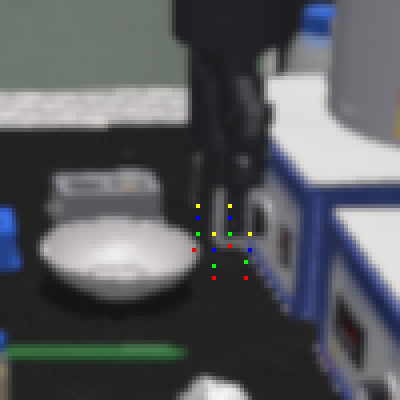

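View pics/tip1b.png

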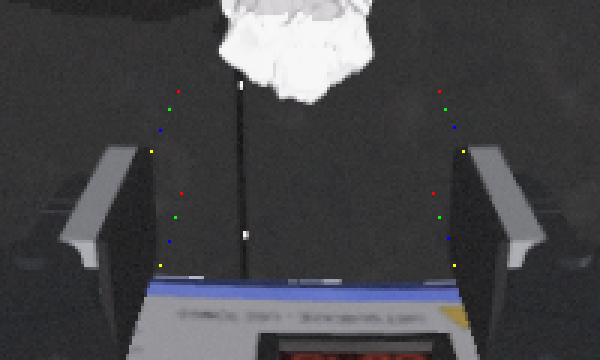

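{"method": "move_arm", "body": {
  "commands": [0,0,0,0,0,0,0,0,0,0,0,0,0,0,0,0,0,0,0,0,0,0,0,0,0,0,0,0],
  "claw": 1
}}

```text
clock: 8.0
eef_pos: [0.5946, -0.159, 0.1222]
orientation: [0.001, 0.0, 1.0, -0.0]
wrist_force: [0.0, 0.6, -0.3]
opening: -0.001
```

```bash
python3 tips.py 2
```

```text
[ 0.59459502 -0.15899507  0.12222364] 0.0007132733149885149 6.062823177402377e-05
```

View pics/tip2a.png

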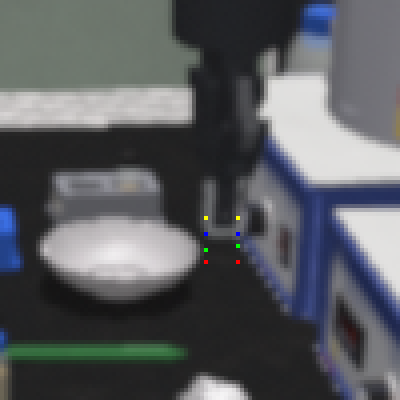

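View pics/tip2b.png

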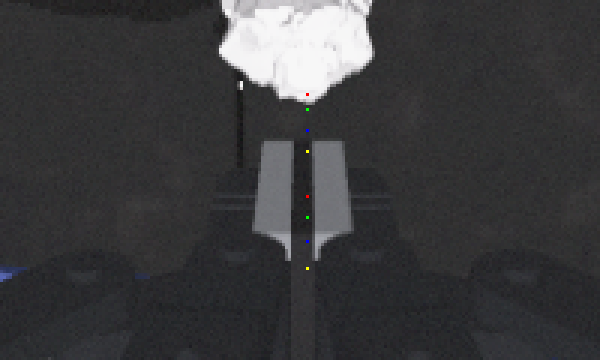

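{"method": "move_arm", "body": {
  "commands": [-0.0015,-0.0035,0,0,-0.0015,-0.0035,0,0,-0.0015,-0.0035,0,0,-0.0015,-0.0035,0,0,-0.0015,-0.0035,0.0,0,-0.0015,-0.0035,0.02,0,-0.0015,-0.0035,0.04,0,-0.0015,-0.0035,0.06,0,-0.0015,-0.0035,0.08,0,-0.0015,-0.0035,0.1,0,-0.0015,-0.0035,0.109,0,-0.0015,-0.0035,0.109,0,-0.0015,-0.0035,0.109,0],
  "claw": 0
}}

```text
clock: 9.4
eef_pos: [0.5968, -0.1626, 0.0139]
orientation: [0.002, 0.0, 1.0, -0.0]
wrist_force: [0.1, -0.5, 0.4]
opening: 1.001
```

```bash
python3 - <<'E'
from h import *
f=manip.grab_frame("side"); w=manip.grab_frame("wrist"); o=manip.get_obs(); print(o["eef_pos"],o["wrist_force"])
a=cv2.resize(f[150:250,240:340],(500,500),interpolation=cv2.INTER_NEAREST); b=cv2.resize(w[140:300,150:360],None,fx=1.4,fy=1.4)
cv2.imwrite("pics/b1.png",np.hstack([a,cv2.copyMakeBorder(b,0,500-b.shape[0],0,0,cv2.BORDER_CONSTANT)]))
E
```

```text
[ 0.59725731 -0.16279712  0.01452823] [ 0.28756572  0.34882524 -0.55841003]
```

View pics/b1.png

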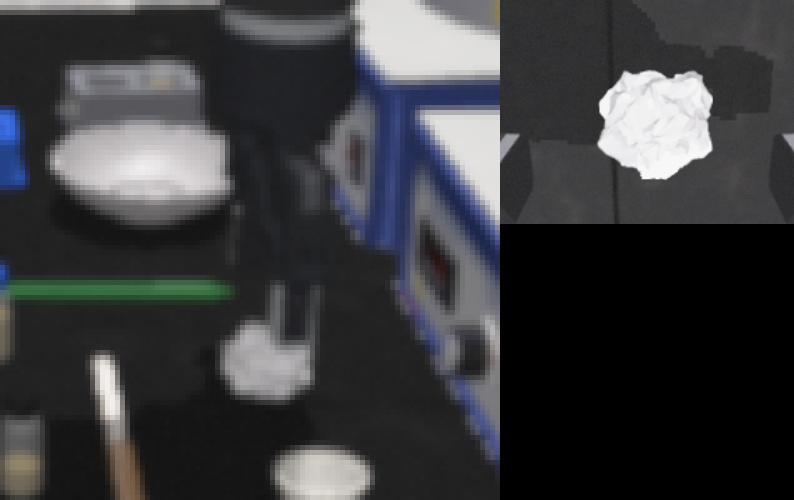

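```bash
python3 - <<'E'
from h import *
ci=manip.camera_info("side")
for z in (0,.01,.02,.03,.04,.05): print(z,proj(ci,[[.586,-.2053,z],[.608,-.2053,z]],"side").round(1).tolist())
E
```

```text
0 [[292.9, 235.3], [301.1, 234.9]]
0.01 [[293.1, 232.0], [301.3, 231.5]]
0.02 [[293.3, 228.6], [301.6, 228.1]]
0.03 [[293.5, 225.1], [301.8, 224.7]]
0.04 [[293.7, 221.7], [302.0, 221.2]]
0.05 [[293.9, 218.2], [302.3, 217.8]]
```

{"method": "move_arm", "body": {
  "commands": [0,0,0.006,0,0,0,0.012,0,0,0,0.012,0,0,0,0.012,0]
}}

```text
clock: 9.9
eef_pos: [0.597, -0.1627, 0.0022]
orientation: [0.002, 0.0, 1.0, -0.0]
wrist_force: [0.1, 0.3, -0.0]
opening: 1.0
```

{"method": "move_arm", "body": {
  "commands": [0,0,0.003,0,0,0,0.006,0,0,0,0.008,0,0,0,0.008,0]
}}

```text
clock: 10.3
eef_pos: [0.5967, -0.1627, -0.0063]
orientation: [0.002, 0.0, 1.0, -0.0]
wrist_force: [0.1, 0.2, -0.2]
opening: 1.005
```

{"method": "move_arm", "body": {
  "commands": [0,0,0.002,0,0,0,0.004,0,0,0,0.004,0]
}}

```text
clock: 10.6
eef_pos: [0.5965, -0.1626, -0.0107]
orientation: [0.001, 0.0, 1.0, -0.0]
wrist_force: [-0.8, 0.6, 0.1]
opening: 0.998
```

{"method": "move_arm", "body": {
  "commands": [0,0,0.002,0,0,0,0.004,0,0,0,0.005,0]
}}

```text
clock: 10.9
eef_pos: [0.5964, -0.1626, -0.0159]
orientation: [0.001, 0.0, 1.0, -0.0]
wrist_force: [-0.1, 0.0, -0.4]
opening: 0.996
```

```bash
python3 - <<'E'
from h import *
f=manip.grab_frame("side"); w=manip.grab_frame("wrist"); o=manip.get_obs(); print(o["eef_pos"],o["wrist_force"])
a=cv2.resize(f[150:250,240:340],(500,500),interpolation=cv2.INTER_NEAREST); b=cv2.resize(w[140:300,150:360],None,fx=1.4,fy=1.4)
cv2.imwrite("pics/b2.png",np.hstack([a,cv2.copyMakeBorder(b,0,500-b.shape[0],0,0,cv2.BORDER_CONSTANT)]))
E
```

```text
[ 0.59638326 -0.16254373 -0.01590092] [ 0.14415808 -0.40734092  0.1026836 ]
```

View pics/b2.png

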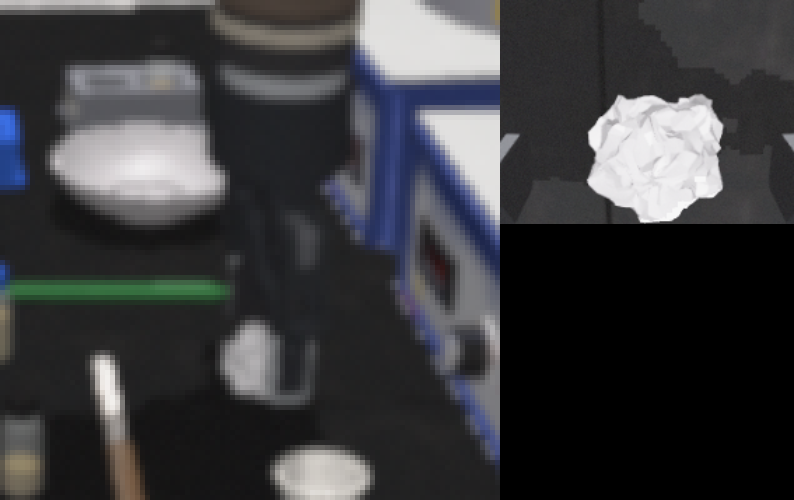

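{"method": "move_arm", "body": {
  "commands": [0,0,0,0,0,0,0,0,0,0,0,0,0,0,0,0,0,0,0,0,0,0,0,0,0,0,0,0,0,0,0,0],
  "claw": 1,
  "force": 30
}}

```text
clock: 11.8
eef_pos: [0.5967, -0.1625, -0.0154]
orientation: [0.001, 0.0, 1.0, -0.0]
wrist_force: [-0.1, 0.1, 6.0]
opening: 0.548
```

```bash
cat > see.py <<'E'
import sys
from h import *
f=manip.grab_frame("side"); w=manip.grab_frame("wrist"); o=manip.get_obs(); print(o["clock"],o["eef_pos"],o["wrist_force"],o["opening"]*85)
r0,c0=int(sys.argv[2]),int(sys.argv[3])
a=cv2.resize(f[r0:r0+100,c0:c0+100],(400,400),interpolation=cv2.INTER_NEAREST); b=cv2.resize(w[100:300],(400,400*200//512),interpolation=cv2.INTER_AREA)
b=cv2.resize(w[100:300,157:357],(400,400))
cv2.imwrite(f"pics/{sys.argv[1]}.png",np.hstack([a,b]))
E
python3 see.py b3 150 240
```

```text
11.9 [ 0.59668567 -0.16252073 -0.01545091] [-0.54781323  0.76289915  4.96906107] 46.699649938491575
```

View pics/b3.png

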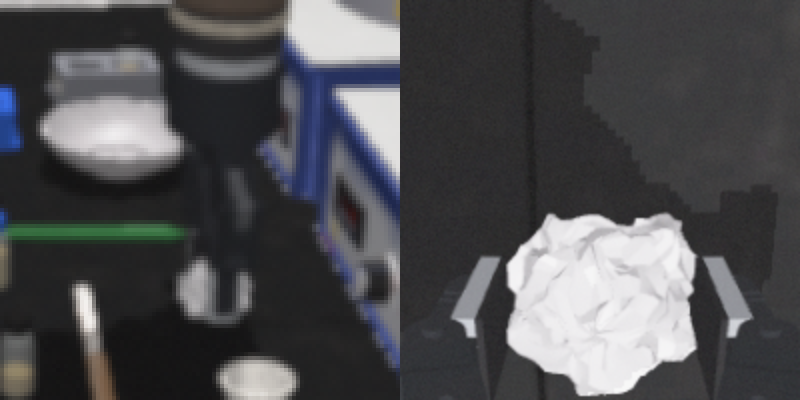

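{"method": "move_arm", "body": {
  "commands": [0,0,-0.02,0,0,0,-0.05,0,0,0.02,-0.08,0,0,0.05,-0.09,0,0.005,0.08,-0.09,0,0.01,0.11,-0.09,0,0.015,0.14,-0.09,0,0.02,0.17,-0.09,0,0.023,0.2,-0.09,0,0.023,0.23,-0.09,0,0.023,0.2536,-0.09,0,0.023,0.2536,-0.09,0,0.023,0.2536,-0.075,0,0.023,0.2536,-0.055,0,0.023,0.2536,-0.035,0,0.023,0.2536,-0.018,0,0.023,0.2536,-0.016,0,0.023,0.2536,-0.016,0]
}}

```text
clock: 13.7
eef_pos: [0.5733, 0.0904, -0.0001]
orientation: [0.001, 0.001, 1.0, -0.0]
wrist_force: [0.5, 0.2, 0.3]
opening: 0.552
```

```bash
python3 see.py b4 120 220
```

```text
13.8 [0.57444825 0.09081115 0.0012886 ] [ 1.03724212 -0.07337489 -0.08744465] 46.92016804852109
```

View pics/b4.png

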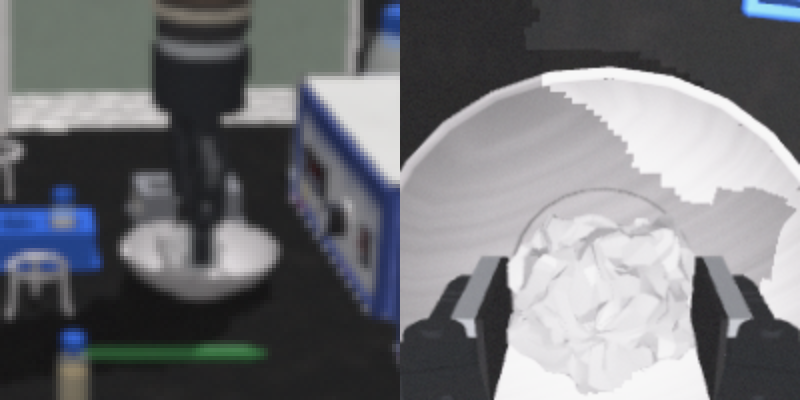

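{"method": "move_arm", "body": {
  "commands": [0,0,0,0,0,0,0,0,0,0,0,0,0,0,0,0,0,0,-0.02,0,0,0,-0.05,0,0,0,-0.08,0],
  "claw": 0.22
}}

```text
clock: 14.5
eef_pos: [0.5735, 0.0908, 0.0818]
orientation: [0.001, 0.0, 1.0, -0.0]
wrist_force: [0.8, 0.4, 1.2]
opening: 0.779
```

```bash
python3 see.py b5 120 220
```

```text
14.6 [0.57671262 0.0912896  0.08586705] [0.78681906 0.19320439 0.70219555] 66.60173356238631
```

View pics/b5.png

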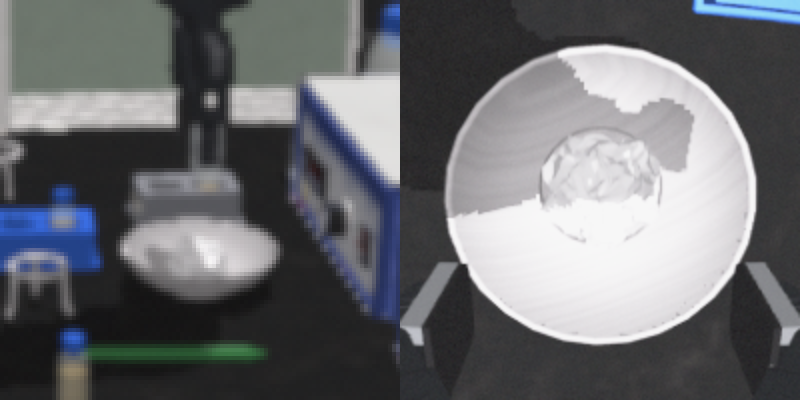

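Foil ball lies in the centre of the dish. On to the small crucible.

{"method": "move_arm", "body": {
  "commands": [0,-0.04,-0.01,0,0,-0.08,-0.01,0,-0.005,-0.12,-0.01,0,-0.005,-0.16,-0.01,0,-0.01,-0.2,-0.01,0,-0.01,-0.24,-0.01,0,-0.014,-0.28,-0.01,0,-0.014,-0.32,-0.01,0,-0.014,-0.36,-0.01,0,-0.014,-0.39,-0.01,0,-0.014,-0.398,-0.01,0,-0.014,-0.398,-0.01,0,-0.014,-0.398,-0.01,0],
  "claw": 0
}}

```text
clock: 15.9
eef_pos: [0.59, -0.3058, 0.0952]
orientation: [0.005, 0.0, 1.0, 0.001]
wrist_force: [-0.7, -0.5, 0.2]
opening: 0.997
```

```bash
python3 look.py 4 small_crucible; python3 see.py c1 170 250
```

```text
t 15.9 tcp [ 0.59   -0.3058  0.0952] toolx [-1.     0.001 -0.011] z [ 0.011  0.002 -1.   ] q [-0.48  0.4   0.07  1.23  0.01 -0.48]
small_crucible 0.6 rect [255.6 197.2  52.3  51.3] fit [ 0.5898 -0.3081] model wh [54.  51.8]
16.1 [ 0.59045851 -0.30539743  0.09592298] [ 0.61054511 -1.07720885  0.34908559] 84.77206301978647
```

View pics/c1.png

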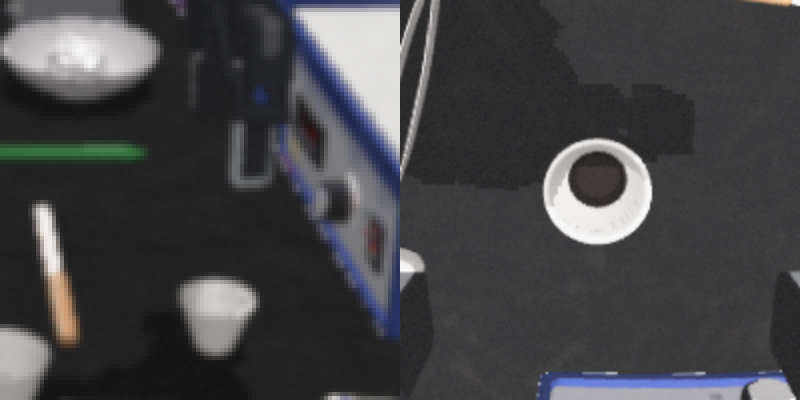

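{"method": "move_arm", "body": {
  "commands": [0.0015,-0.002,0,0,0.0015,-0.002,0.02,0,0.0015,-0.002,0.04,0,0.0015,-0.002,0.055,0,0.0015,-0.002,0.07,0,0.0015,-0.002,0.08,0,0.0015,-0.002,0.09,0,0.0015,-0.002,0.095,0,0.0015,-0.002,0.095,0,0.0015,-0.002,0.095,0],
  "claw": 0.27
}}

```text
clock: 17.1
eef_pos: [0.5903, -0.3075, 0.0014]
orientation: [0.006, -0.0, 1.0, 0.0]
wrist_force: [0.4, -0.1, 0.2]
opening: 0.73
```

```bash
python3 see.py c2 170 250
```

```text
17.2 [ 0.59050862 -0.30760557  0.00169935] [-0.47839721  0.55928575  1.09203538] 62.160484015174355
```

View pics/c2.png

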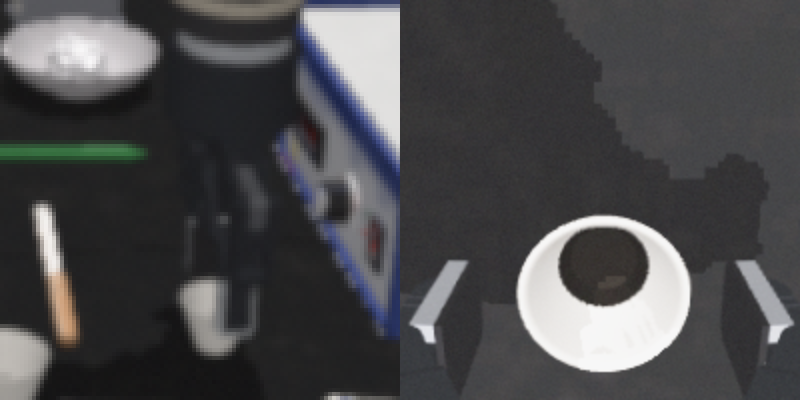

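```bash
python3 - <<'E'
from h import *
ci=manip.camera_info("side")
for z in (0.01,.02,.025,.03,.035,.04): print(z,proj(ci,[[.5795,-.3387,z],[.6015,-.3387,z]],"side").round(1).tolist(), proj(ci,[.59,-.3075,z],"side").round(1).tolist())
E
```

```text
0.01 [[303.2, 259.4], [312.3, 258.8]] [[304.3, 252.2]]
0.02 [[303.5, 255.7], [312.6, 255.1]] [[304.5, 248.6]]
0.025 [[303.6, 253.8], [312.8, 253.3]] [[304.7, 246.8]]
0.03 [[303.7, 252.0], [312.9, 251.4]] [[304.8, 244.9]]
0.035 [[303.9, 250.1], [313.1, 249.5]] [[304.9, 243.1]]
0.04 [[304.0, 248.2], [313.3, 247.7]] [[305.1, 241.3]]
```

{"method": "move_arm", "body": {
  "commands": [0,0,-0.004,0,0,0,-0.004,0]
}}

```text
clock: 17.4
eef_pos: [0.5912, -0.308, 0.007]
orientation: [0.007, -0.0, 1.0, -0.0]
wrist_force: [-0.3, 0.7, 0.1]
opening: 0.729
```

{"method": "move_arm", "body": {
  "commands": [0,0,0,0,0,0,0,0,0,0,0,0,0,0,0,0,0,0,0,0,0,0,0,0,0,0,0,0],
  "claw": 1,
  "force": 25
}}

```text
clock: 18.1
eef_pos: [0.591, -0.3079, 0.0068]
orientation: [0.007, -0.0, 1.0, -0.0]
wrist_force: [-0.3, -0.5, -0.1]
opening: 0.069
```

```bash
python3 see.py c3 170 250
```

```text
18.2 [ 0.59106006 -0.3079512   0.00687147] [ 0.44546887 -0.1417752   0.03619455] 5.517371027246616
```

View pics/c3.png

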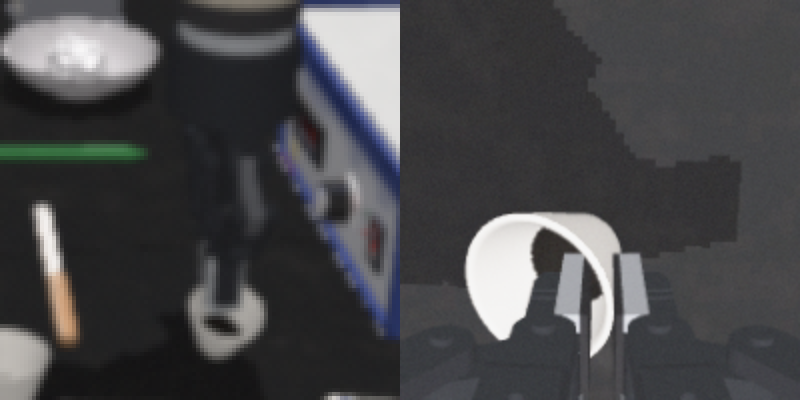

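One finger slipped inside the rim: the crucible is pinched by its wall and leaning (~0.35 rad). I'll open in small steps to let it settle upright, then regrip deeper.

{"method": "move_arm", "body": {
  "commands": [0,0,0,0,0,0,0,0,0,0,0,0],
  "claw": 0.9
}}

```text
clock: 18.5
eef_pos: [0.5911, -0.308, 0.0069]
orientation: [0.007, -0.0, 1.0, -0.0]
wrist_force: [0.4, 0.8, 0.2]
opening: 0.105
```

```bash
python3 see.py c4 170 250
```

```text
18.6 [ 0.59112748 -0.30799143  0.00693209] [-0.22570607  0.03735315 -0.05846319] 8.227237894789262
```

View pics/c4.png

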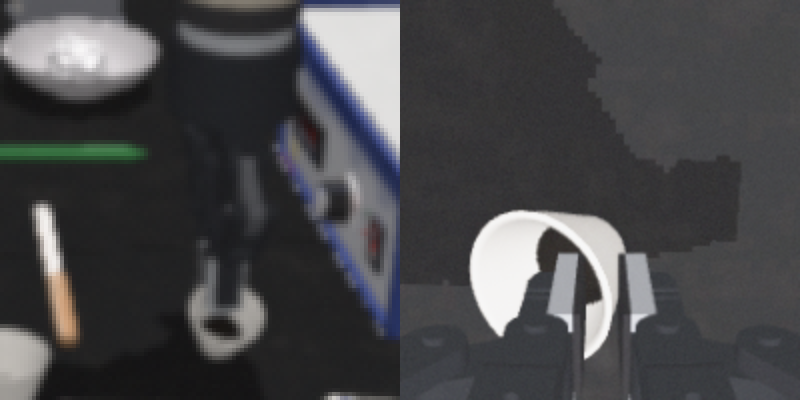

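{"method": "move_arm", "body": {
  "commands": [0,0.002,0,0,0,0.004,0,0,0,0.006,0,0,0,0.006,0,0],
  "claw": 0.76
}}

```text
clock: 19.0
eef_pos: [0.5911, -0.3016, 0.0069]
orientation: [0.007, -0.001, 1.0, -0.0]
wrist_force: [-0.2, 0.5, 0.8]
opening: 0.242
```

```bash
python3 see.py c5 170 250
```

```text
19.1 [ 0.59116636 -0.30184109  0.0069889 ] [0.33992063 0.15959837 1.12547658] 20.511526426704236
```

View pics/c5.png

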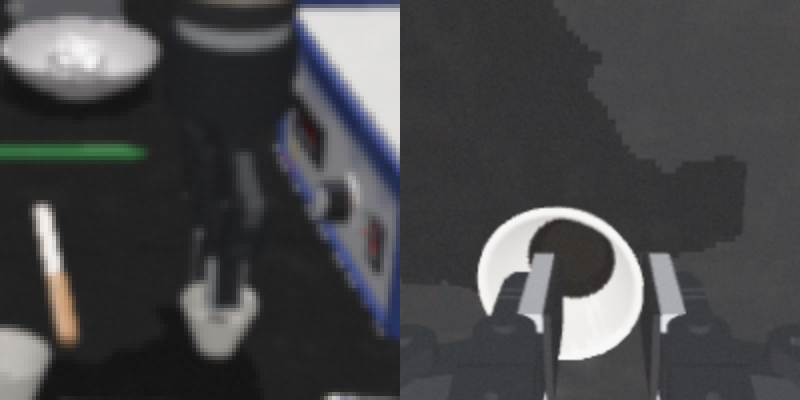

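Upright again. Raise straight up, then open and re-measure.

{"method": "move_arm", "body": {
  "commands": [0,0,-0.01,0,0,0,-0.025,0,0,0,-0.05,0,0,0,-0.08,0,0,0,-0.08,0,0,0,-0.08,0]
}}

```text
clock: 19.7
eef_pos: [0.591, -0.3024, 0.0893]
orientation: [0.009, -0.0, 1.0, -0.001]
wrist_force: [0.3, 0.1, 0.0]
opening: 0.242
```

{"method": "move_arm", "body": {
  "commands": [0,0,0,0,0,0,0,0,0,0,0,0,0,0,0,0],
  "claw": 0.2
}}

```text
clock: 20.1
eef_pos: [0.5906, -0.3022, 0.0886]
orientation: [0.008, -0.0, 1.0, -0.001]
wrist_force: [-0.8, 0.0, -0.3]
opening: 0.8
```

```bash
python3 look.py 5 small_crucible,large_crucible,black_vial; python3 see.py c6 170 250
```

```text
t 20.1 tcp [ 0.5906 -0.3022  0.0886] toolx [-1.    -0.001 -0.016] z [ 0.016 -0.002 -1.   ] q [-0.48  0.4   0.05  1.21  0.01 -0.48]
small_crucible 0.65 rect [248.5 196.7  52.8  51.7] fit [ 0.5884 -0.3102] model wh [55.5 53.2]
large_crucible 0.72 rect [176.6  26.4  69.1  52.9] fit [ 0.4564 -0.3629] model wh [67.9 65.1]
black_vial 0.66 rect [327.2  25.1  36.6  39.2] fit [ 0.4533 -0.2502] model wh [38.2 39.5]
20.4 [ 0.59095052 -0.30231045  0.0891863 ] [ 0.27609072 -0.35951165  0.27835145] 68.18114451737128
```

View pics/c6.png

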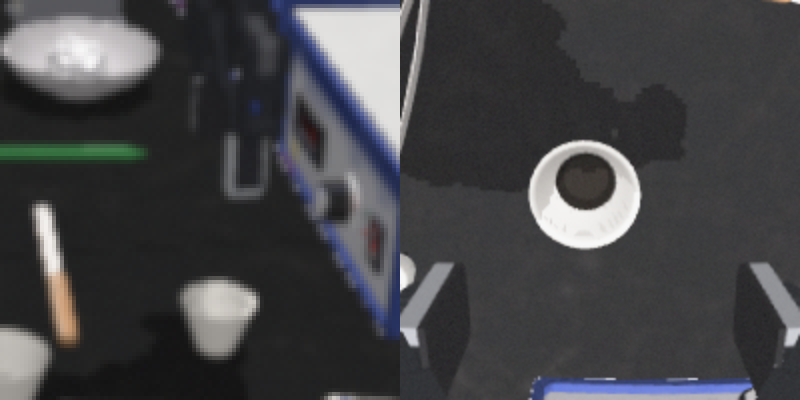

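{"method": "move_arm", "body": {
  "commands": [0.003,-0.0077,0,0,0.003,-0.0077,0.02,0,0.003,-0.0077,0.04,0,0.003,-0.0077,0.055,0,0.004,-0.0077,0.068,0,0.004,-0.0077,0.078,0,0.004,-0.0077,0.085,0,0.004,-0.0077,0.088,0,0.004,-0.0077,0.088,0,0.004,-0.0077,0.088,0],
  "claw": 0.27
}}

```text
clock: 21.4
eef_pos: [0.5889, -0.3104, 0.0018]
orientation: [0.009, -0.0, 1.0, -0.001]
wrist_force: [0.5, 0.0, -0.2]
opening: 0.732
```

```bash
python3 see.py c7 170 250
```

```text
21.5 [ 0.58892181 -0.31044299  0.00190294] [0.44508965 0.03973038 0.2885582 ] 61.87850798525283
```

View pics/c7.png

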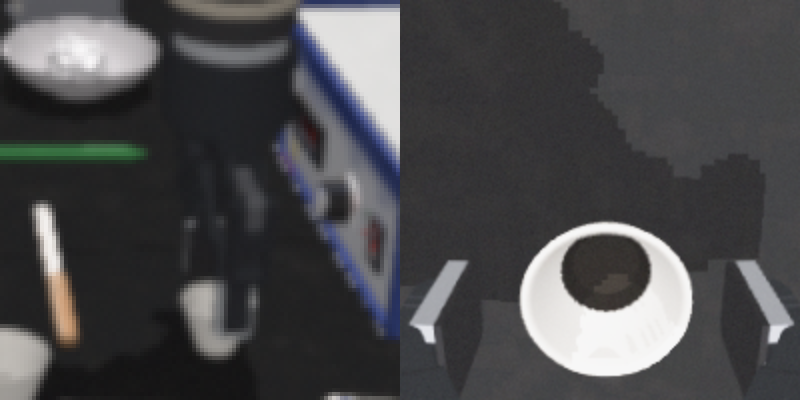

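{"method": "move_arm", "body": {
  "commands": [0,0.001,0.001,0,0,0.001,0.001,0,0,0.001,0.001,0,0,0.001,0.001,0],
  "claw": 0.45,
  "force": 20
}}

```text
clock: 21.9
eef_pos: [0.5889, -0.3094, 0.001]
orientation: [0.009, -0.0, 1.0, -0.001]
wrist_force: [-0.8, -0.2, -0.2]
opening: 0.549
```

```bash
python3 see.py c8 170 250
```

```text
22.0 [ 0.58894118 -0.30943122  0.00091772] [-0.53306506 -0.49995716  0.30355601] 46.87869115487726
```

View pics/c8.png

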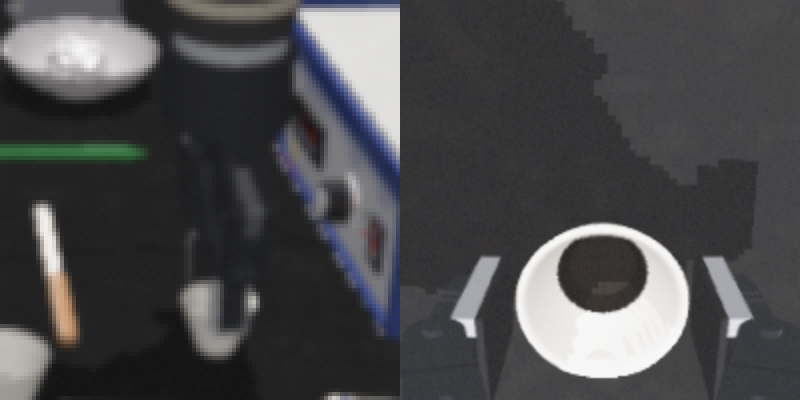

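{"method": "move_arm", "body": {
  "commands": [0,0,0,0,0,0,0,0,0,0,0,0,0,0,0,0],
  "claw": 0.54,
  "force": 20
}}

```text
clock: 22.4
eef_pos: [0.589, -0.3094, 0.0012]
orientation: [0.009, -0.0, 1.0, -0.001]
wrist_force: [0.2, 0.9, 3.4]
opening: 0.472
```

```bash
python3 see.py c9 170 250
```

```text
22.5 [ 0.58907319 -0.30945032  0.00117199] [-0.83921245  0.35205537  3.50674442] 40.00870044987769
```

View pics/c9.png

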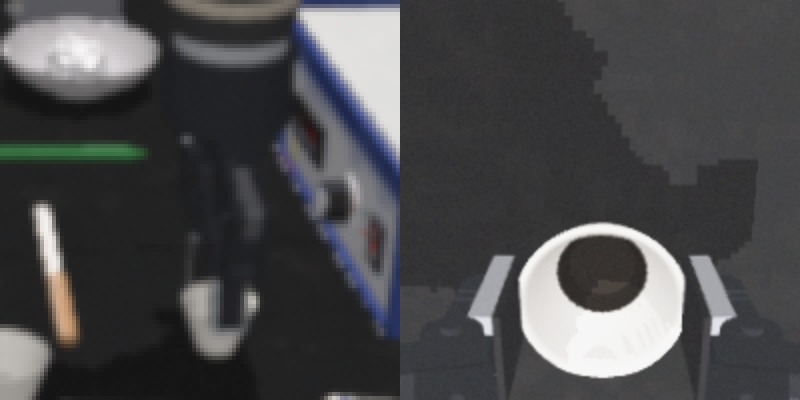

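{"method": "move_arm", "body": {
  "commands": [0,0,0,0,0,0,0,0,0,0,0,0,0,0,0,0],
  "claw": 0.62,
  "force": 20
}}

```text
clock: 22.9
eef_pos: [0.5891, -0.3094, 0.0012]
orientation: [0.009, -0.0, 1.0, -0.001]
wrist_force: [-1.1, 0.3, 3.6]
opening: 0.474
```

{"method": "move_arm", "body": {
  "commands": [0,0,-0.002,0,0,0,-0.004,0,0,0,-0.007,0,0,0,-0.01,0]
}}

```text
clock: 23.3
eef_pos: [0.5888, -0.3094, 0.0113]
orientation: [0.009, -0.0, 1.0, -0.001]
wrist_force: [-0.1, -0.4, 0.0]
opening: 0.474
```

```bash
python3 see.py c10 170 250
```

```text
23.4 [ 0.58919982 -0.30959906  0.01178856] [-0.05665108 -0.66376996 -0.01161033] 40.07433806055235
```

View pics/c10.png

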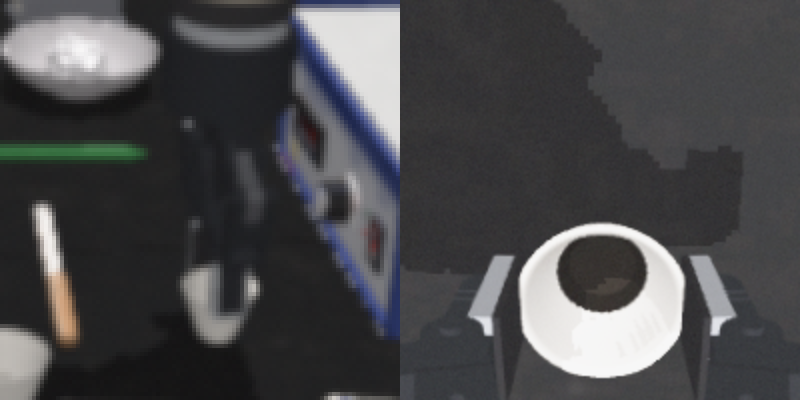

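```bash
python3 look.py 6 ; python3 - <<'E'
from h import *
ci=manip.camera_info("wrist"); print(unproj(ci,(258,249.5),.0437,"wrist"),manip.get_obs()["eef_pos"])
E
```

```text
t 23.4 tcp [ 0.5892 -0.3096  0.0118] toolx [-1.    -0.001 -0.019] z [ 0.019 -0.003 -1.   ] q [-0.49  0.43 -0.07  1.05  0.01 -0.49]
large_crucible 0.78 rect [146.3  14.8  91.6  29.6] fit [ 0.4695 -0.3653] model wh [98.2 97. ]
small_crucible 0.71 rect [256.9 248.6  81.1  78.8] fit [ 0.5948 -0.3108] model wh [79.5 74.6]
black_vial 0.82 rect [367.   10.4  50.   20.8] fit [ 0.465  -0.2546] model wh [65.8 59.9]
black_vial 0.59 rect [257.7 250.6  76.6  78.4] fit [ 0.5957 -0.3103] model wh [40.8 71.4]
blue_rack 0.39 rect [258.1 250.   78.9  78.2] fit [ 0.6067 -0.3095  0.002 ] model wh [ 91.2 142.4]
[ 0.58661918 -0.30996337  0.0437    ] [ 0.58885426 -0.30939548  0.01114124]
```

{"method": "move_arm", "body": {
  "commands": [0,0,-0.02,0,0,0,-0.05,0,0,0,-0.08,0,0.01,0.02,-0.09,0,0.02,0.05,-0.09,0,0.035,0.08,-0.09,0,0.05,0.115,-0.09,0,0.065,0.15,-0.09,0,0.08,0.185,-0.09,0,0.095,0.22,-0.09,0,0.11,0.255,-0.09,0,0.12,0.285,-0.09,0,0.13,0.31,-0.09,0,0.138,0.335,-0.09,0,0.143,0.35,-0.09,0,0.1445,0.353,-0.09,0,0.1445,0.353,-0.09,0,0.1445,0.353,-0.09,0]
}}

```text
clock: 25.75
eef_pos: [0.4427, 0.0432, 0.0975]
orientation: [0.009, -0.0, 1.0, -0.002]
wrist_force: [-0.2, -0.2, -1.0]
opening: 0.475
```

```bash
python3 look.py 7 small_crucible,small_tripod; python3 see.py c11 130 170; python3 - <<'E'
from h import *
import pickle
E
```

```text
t 25.75 tcp [0.4427 0.0432 0.0975] toolx [-1.    -0.    -0.019] z [ 0.019 -0.003 -1.   ] q [ 0.1  -0.02 -0.44  1.13 -0.    0.1 ]
small_crucible 0.79 rect [257.1 250.1  79.9  79.9] fit [0.4936 0.0418] model wh [49.8 48.5]
small_tripod 0.97 rect [266.9 186.8  70.2  57.9] fit [0.4332 0.0494] model wh [59.5 57.5]
26.0 [0.44256698 0.04317307 0.09738619] [-0.55604962 -0.13484018 -0.94757676] 40.361131724485176
```

View pics/w7.png

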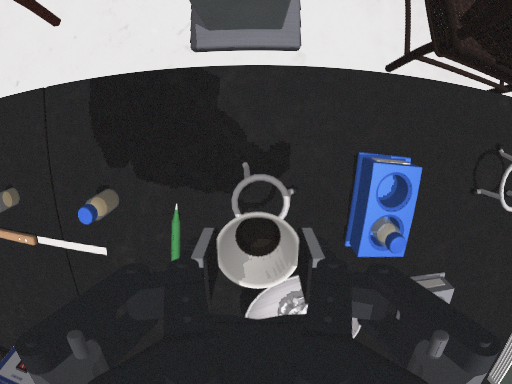

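```bash
cat > ringfit.py <<'E'
import sys
from h import *
def fit(png,ci,c0,r,z=.0415,w=.012,amax=None):
    g=cv2.GaussianBlur(cv2.cvtColor(cv2.imread(png),cv2.COLOR_BGR2GRAY),(0,0),.7).astype(np.float32)
    P=rev([(r,0)],90)
    if amax is not None: P=P[P[:,0]<amax*r]
    def sc(x,y):
        u=proj(ci,P+[x,y,z],"wrist").astype(np.float32)
        return np.minimum(cv2.remap(g,u[:,:1],u[:,1:],cv2.INTER_LINEAR),200).mean()
    c=c0
    for st,ww in ((.001,w),(.00025,.0015)):
        k=np.arange(-ww,ww+1e-9,st); b=max((sc(c[0]+a,c[1]+d),c[0]+a,c[1]+d) for a in k for d in k); c=b[1:]
    return b
E
python3 - <<'E'
from ringfit import *
import pickle
_,ci=pickle.load(open("m_7_small_tripod.pkl","rb"))
print("ring",fit("pics/w7.png",ci,(.4447,.0438),.0205,amax=.2))
print("rim",unproj(ci,(257.1,250.1),.1292,"wrist"))
for z in (.1262,.1322): print(unproj(ci,(257.1,250.1),z,"wrist"))
P=rev([(.0215,.1292)],60)+[.4425,.0432,0]; u=proj(ci,P,"wrist"); print((u.min(0)+u.max(0))/2,np.ptp(u,axis=0))
E
```

```text
ring (np.float32(148.43854), np.float64(0.44494999999999996), np.float64(0.044050000000000006))
rim [0.44127265 0.04218891 0.1292    ]
[0.4428099  0.04217662 0.1262    ]
[0.43973541 0.0422012  0.1322    ]
[259.12641376 249.77251654] [85.8887673  76.04700305]
```

{"method": "move_arm", "body": {
  "commands": [-0.0015,0.0016,0,0,-0.0015,0.0016,0.01,0,-0.001,0.0016,0.025,0,-0.001,0.0016,0.04,0,-0.001,0.0016,0.052,0,-0.001,0.0016,0.06,0,-0.001,0.0016,0.066,0,-0.001,0.0016,0.07,0,-0.001,0.0016,0.073,0,-0.001,0.0016,0.073,0]
}}

```text
clock: 27.0
eef_pos: [0.4449, 0.0446, 0.0243]
orientation: [0.009, 0.0, 1.0, -0.001]
wrist_force: [-0.5, -0.3, 0.3]
opening: 0.469
```

```bash
python3 see.py c12 140 180
```

```text
27.1 [0.44520644 0.04459239 0.02473903] [-0.22135944 -1.01540821  0.16656281] 40.39701439158717
```

View pics/c12.png

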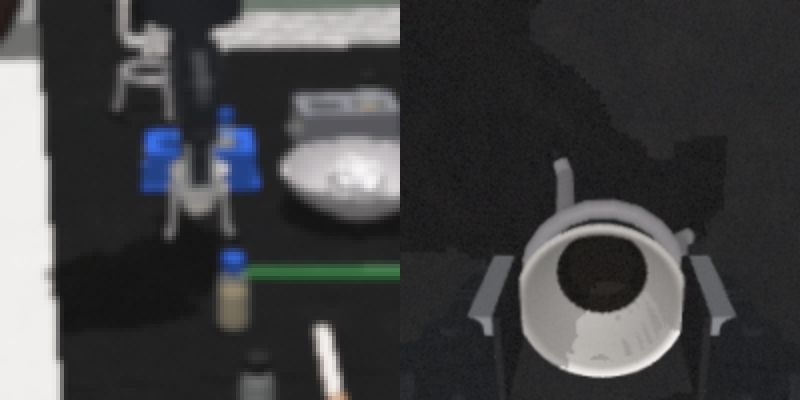

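{"method": "move_arm", "body": {
  "commands": [0,0,0.001,0,0,0,0.002,0,0,0,0.0025,0,0,0,0.0025,0]
}}

```text
clock: 27.5
eef_pos: [0.4452, 0.0446, 0.0222]
orientation: [0.009, 0.0, 1.0, -0.001]
wrist_force: [-0.0, 0.8, -0.2]
opening: 0.475
```

```bash
python3 see.py c13 140 180; python3 - <<'E'
from h import *
ci=manip.camera_info("wrist"); t=manip.get_obs()["eef_pos"]
# expected outlines for concentric
for r,z in((.023,.0425),(.0215,.033+t[2]-.0012)):
    u=proj(ci,rev([(r,z)],60)+[.4450,.0440,0],"wrist"); print((u.min(0)-[157,100])*2+[400,0],(u.max(0)-[157,100])*2+[400,0])
E
```

```text
27.6 [0.44523405 0.04461657 0.02226454] [0.1144498  0.6425403  0.61059627] 40.4171197520104
[516.1256773  202.60459194] [687.71330299 357.32709087]
[515.88444192 223.6247976 ] [687.83886067 375.83707831]
```

View pics/c13.png

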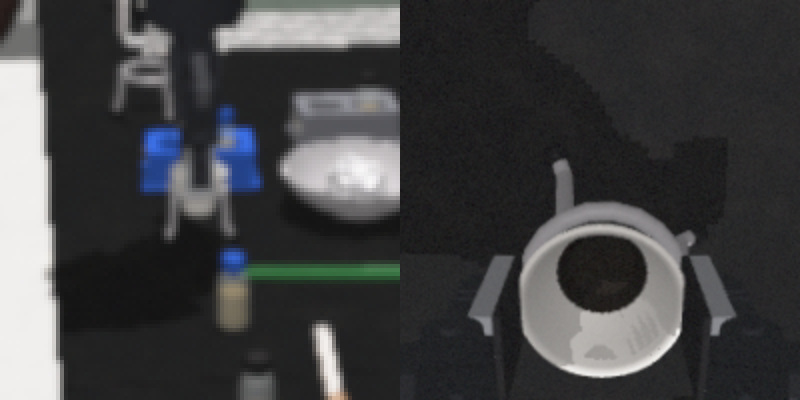

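{"method": "move_arm", "body": {
  "commands": [0,0,0,0,0,0,0,0,0,0,0,0,0,0,0,0],
  "claw": 0.27
}}

```text
clock: 28.0
eef_pos: [0.4453, 0.0446, 0.0223]
orientation: [0.01, 0.0, 1.0, -0.001]
wrist_force: [0.3, -0.4, 0.2]
opening: 0.732
```

{"method": "move_arm", "body": {
  "commands": [0,0,-0.01,0,0,0,-0.03,0,0,0,-0.06,0,0,0,-0.08,0,0,0,-0.08,0]
}}

```text
clock: 28.5
eef_pos: [0.4458, 0.045, 0.1059]
orientation: [0.012, 0.0, 1.0, -0.001]
wrist_force: [1.7, 0.5, -0.3]
opening: 0.73
```

```bash
python3 see.py c14 140 180; python3 look.py 8 blue_vial,black_vial
```

```text
28.6 [0.44409836 0.04487231 0.10279881] [-0.18244464 -0.32291035 -1.06788414] 61.96299518521489
t 28.6 tcp [0.4441 0.0449 0.1028] toolx [-1.    0.   -0.02] z [ 0.02  -0.003 -1.   ] q [ 0.1  -0.02 -0.43  1.14 -0.    0.1 ]
blue_vial 0.87 rect [ 98.1 202.4  40.4  36.8] fit [ 0.4541 -0.1067] model wh [42.  35.5]
black_vial 0.73 rect [  9.8 198.6  17.5  23. ] fit [ 0.4518 -0.2349] model wh [39.5 29.3]
```

View pics/c14.png

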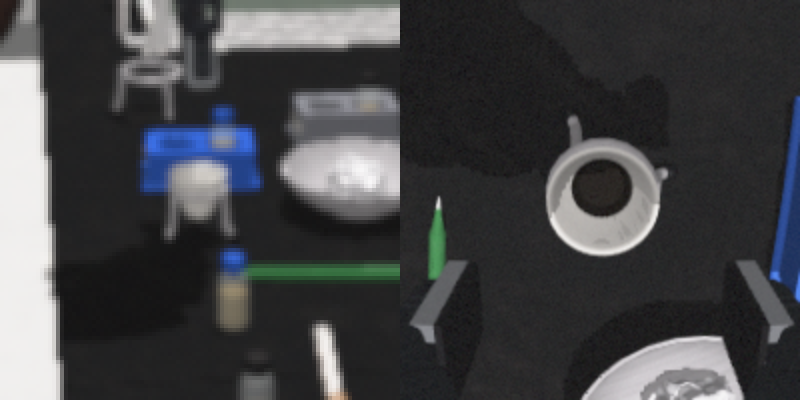

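{"method": "move_arm", "body": {
  "commands": [0,-0.04,-0.01,0,0,-0.08,-0.01,0,0,-0.12,-0.01,0,-0.003,-0.16,-0.01,0,-0.003,-0.2,-0.01,0,-0.005,-0.24,-0.01,0,-0.005,-0.28,-0.01,0,-0.007,-0.32,-0.01,0,-0.007,-0.36,-0.01,0,-0.007,-0.395,-0.01,0,-0.007,-0.41,-0.01,0,-0.007,-0.41,-0.01,0,-0.007,-0.41,-0.01,0],
  "claw": 0.1
}}

```text
clock: 30.05
eef_pos: [0.4493, -0.3643, 0.1118]
orientation: [0.008, 0.0, 1.0, -0.001]
wrist_force: [-0.0, 0.1, 0.2]
opening: 0.896
```

```bash
python3 look.py 9 large_crucible,black_vial,blue_vial
```

```text
t 30.05 tcp [ 0.4493 -0.3643  0.1118] toolx [-1.     0.    -0.016] z [ 0.016 -0.001 -1.   ] q [-0.69  0.23 -0.13  1.2   0.01 -0.69]
large_crucible 0.66 rect [259.1 196.1  64.5  56. ] fit [ 0.4518 -0.364 ] model wh [62.3 59.8]
black_vial 0.93 rect [382.5 193.8  37.6  29.9] fit [ 0.4528 -0.2494] model wh [39.1 34.7]
blue_vial 0.87 rect [492.  196.7  36.3  31.8] fit [ 0.4567 -0.1028] model wh [39.3 29.1]
blue_vial 0.15 rect [382.1 193.7  36.5  33.4] fit [ 0.4527 -0.2498] model wh [39.  34.7]
```

View pics/w9.png

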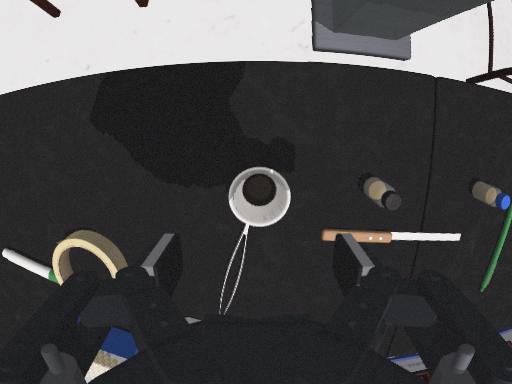

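{"method": "move_arm", "body": {
  "commands": [0,-0.0005,0.02,0,0,-0.0005,0.045,0,0,-0.0005,0.065,0,0,-0.0005,0.08,0,0,-0.0005,0.092,0,0,-0.0005,0.1,0,0,-0.0005,0.104,0,0,-0.0005,0.106,0,0,-0.0005,0.106,0],
  "claw": 0.22
}}

```text
clock: 31.15
eef_pos: [0.4519, -0.3649, 0.0071]
orientation: [0.009, -0.001, 1.0, -0.002]
wrist_force: [-0.1, 0.3, 0.4]
opening: 0.779
```

```bash
python3 see.py l1 200 210
```

```text
31.25 [ 0.45203541 -0.36508317  0.00738183] [-0.35814074  0.00335896 -0.15821146] 66.6110824000045
```

View pics/l1.png

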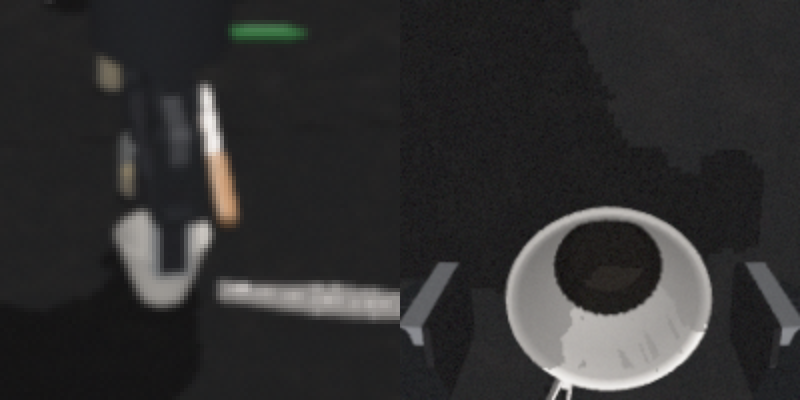

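{"method": "move_arm", "body": {
  "commands": [0,0.0015,0.001,0,0,0.0015,0.001,0,0,0.0015,0.001,0,0,0.0015,0.001,0,0,0.0015,0.001,0],
  "claw": 0.44,
  "force": 20
}}

```text
clock: 31.75
eef_pos: [0.4525, -0.3638, 0.0071]
orientation: [0.01, -0.001, 1.0, -0.002]
wrist_force: [-0.5, 1.9, 5.1]
opening: 0.571
```

```bash
python3 see.py l2 200 210
```

```text
31.85 [ 0.45253418 -0.36376303  0.00714827] [-0.69633219  1.00921889  6.34698916] 48.99052481824376
```

View pics/l2.png

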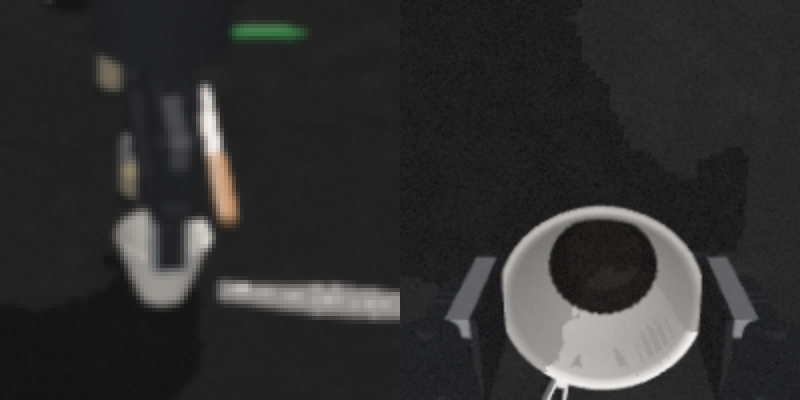

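{"method": "move_arm", "body": {
  "commands": [0,0,-0.003,0,0,0,-0.01,0,0,0,-0.03,0,0,0,-0.06,0,0,0,-0.09,0,0,0.01,-0.095,0,0,0.03,-0.095,0,0,0.06,-0.095,0,0,0.09,-0.095,0,0,0.12,-0.095,0,0,0.15,-0.095,0,0,0.18,-0.095,0,0,0.21,-0.095,0,0,0.24,-0.095,0,0,0.27,-0.095,0,0,0.3,-0.095,0,0,0.325,-0.095,0,0,0.34,-0.095,0,0,0.345,-0.095,0,0,0.345,-0.095,0],
  "claw": 0.6
}}

```text
clock: 33.85
eef_pos: [0.4491, -0.0175, 0.0998]
orientation: [0.009, -0.002, 1.0, -0.002]
wrist_force: [-0.2, 0.3, -0.2]
opening: 0.575
```

```bash
python3 see.py l3 160 170
```

```text
33.95 [ 0.44963435 -0.01851921  0.10020579] [-0.21926134  0.20583746  0.71387072] 48.46040153780169
```

View pics/l3.png

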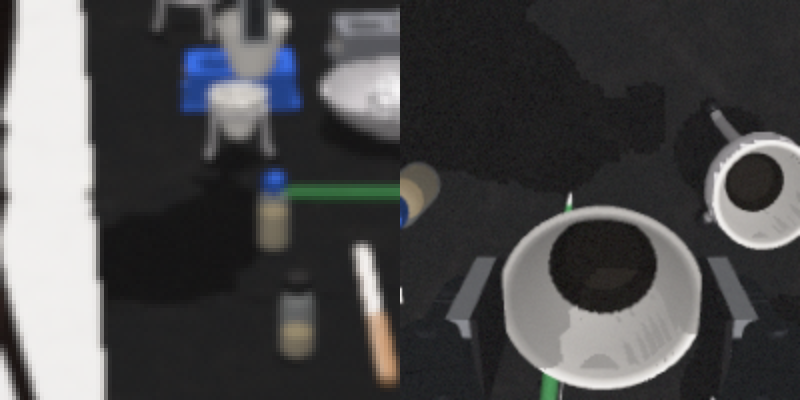

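{"method": "move_arm", "body": {
  "commands": [0,0.01,0,0,0.002,0.03,0,0,0.004,0.06,0,0,0.006,0.09,0,0,0.008,0.12,0,0,0.01,0.15,0,0,0.012,0.18,0,0,0.014,0.21,0,0,0.016,0.24,0,0,0.018,0.27,0,0,0.02,0.3,0,0,0.02,0.32,0,0,0.02,0.329,0,0,0.02,0.329,0,0,0.02,0.329,0,0]
}}

```text
clock: 35.45
eef_pos: [0.4291, 0.3096, 0.0983]
orientation: [0.009, -0.0, 1.0, -0.002]
wrist_force: [-0.4, -0.5, 0.7]
opening: 0.573
```

```bash
python3 look.py 10 large_tripod,large_crucible; python3 - <<'E'
from ringfit import *
import pickle
_,ci=pickle.load(open("m_10_large_tripod.pkl","rb"))
t=manip.get_obs()["eef_pos"]
print("ring",fit("pics/w10.png",ci,(.4294,.3107),.025,amax=.2))
P=rev([(.026,.039+t[2]-.0071)],60)+[t[0],t[1],0]; u=proj(ci,P,"wrist"); print((u.min(0)+u.max(0))/2,np.ptp(u,axis=0),t)
E
```

```text
t 35.45 tcp [0.4291 0.3096 0.0983] toolx [-1.    -0.001 -0.018] z [ 0.018 -0.005 -1.   ] q [ 0.63  0.15 -0.26  1.15 -0.01  0.63]
large_tripod 0.57 rect [259.7 179.9  78.   70.1] fit [0.4144 0.3102] model wh [71.2 69.2]
large_crucible 0.59 rect [258.2 247.7  96.9  90.2] fit [0.475  0.3091] model wh [61.8 58.7]
ring (np.float32(145.2954), np.float64(0.42965), np.float64(0.31045))
[258.60825028 249.70282171] [103.90255459  91.98430659] [0.42926733 0.30944101 0.09857478]
```

View pics/w10.png

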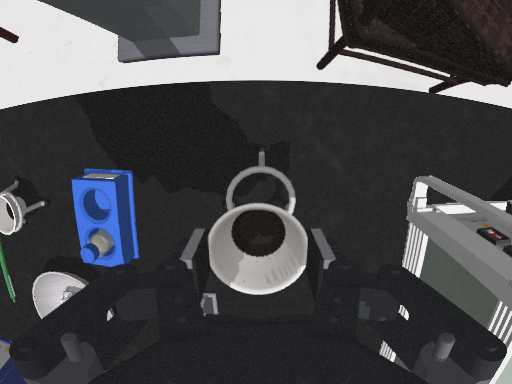

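{"method": "move_arm", "body": {
  "commands": [-0.001,0.001,0,0,-0.0005,0.0012,0.012,0,-0.0005,0.0012,0.028,0,0,0.0013,0.042,0,0,0.0014,0.054,0,0,0.0014,0.062,0,0,0.0014,0.068,0,0,0.0014,0.072,0,0,0.0014,0.075,0,0,0.0014,0.075,0,0,0.0014,0.075,0]
}}

```text
clock: 36.7
eef_pos: [0.4309, 0.3107, 0.024]
orientation: [0.009, -0.0, 1.0, -0.002]
wrist_force: [-0.3, 0.4, 0.0]
opening: 0.575
```

```bash
python3 see.py l4 110 160; python3 - <<'E'
from h import *
ci=manip.camera_info("wrist"); t=manip.get_obs()["eef_pos"]
for r,z in((.0275,.0425),(.026,.039+t[2]-.0071)):
    u=proj(ci,rev([(r,z)],60)+[.4297,.3105,0],"wrist"); print((u.min(0)-[157,100])*2+[400,0],(u.max(0)-[157,100])*2+[400,0])
E
```

```text
36.8 [0.43088176 0.31067687 0.02400807] [ 0.33786602 -0.78745699 -0.21501036] 48.567498402170685
[501.84014875 180.02897369] [705.01667264 364.37154303]
[499.3285565  201.70683081] [707.51668804 386.83300484]
```

View pics/l4.png

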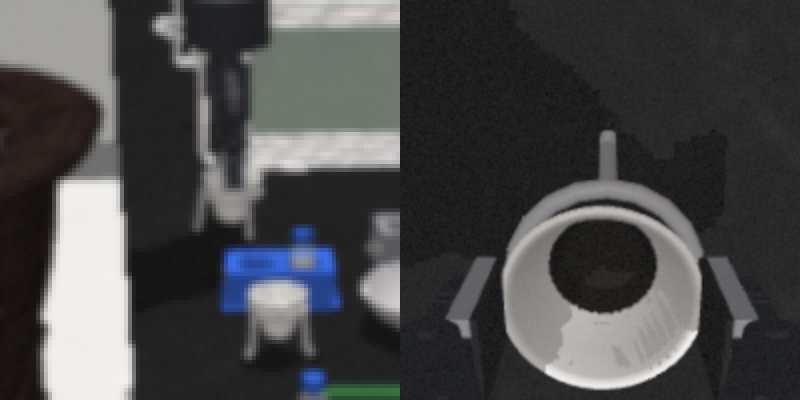

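{"method": "move_arm", "body": {
  "commands": [0,0,0.001,0,0,0,0.002,0,0,0,0.002,0]
}}

```text
clock: 37.1
eef_pos: [0.4309, 0.3111, 0.0222]
orientation: [0.009, -0.0, 1.0, -0.002]
wrist_force: [-0.7, 0.2, 1.5]
opening: 0.572
```

{"method": "move_arm", "body": {
  "commands": [0,0,0,0,0,0,0,0,0,0,0,0,0,0,0,0,0,0,0,0],
  "claw": 0.2
}}

```text
clock: 37.6
eef_pos: [0.4309, 0.311, 0.0221]
orientation: [0.009, -0.0, 1.0, -0.002]
wrist_force: [-0.5, -0.6, -0.1]
opening: 0.798
```

{"method": "move_arm", "body": {
  "commands": [0,0,-0.01,0,0,0,-0.03,0,0,0,-0.06,0,0,0,-0.09,0,0,0,-0.1,0,0,0,-0.1,0]
}}

```text
clock: 38.2
eef_pos: [0.43, 0.312, 0.1242]
orientation: [0.011, -0.0, 1.0, -0.001]
wrist_force: [-0.0, -0.9, 0.7]
opening: 0.795
```

```bash
python3 look.py 11 large_crucible,large_tripod; python3 see.py l5 110 160
```

```text
t 38.2 tcp [0.43   0.312  0.1242] toolx [-1.    -0.    -0.022] z [ 0.022 -0.001 -1.   ] q [ 0.64  0.14 -0.21  1.2  -0.01  0.64]
large_crucible 0.93 rect [256.9 193.4  63.8  58.1] fit [0.4343 0.3105] model wh [59.4 57. ]
large_tripod 0.93 rect [257.1 170.8  72.8  61.1] fit [0.4138 0.3107] model wh [64.4 62.9]
38.45 [0.4282868  0.31072529 0.12056002] [-0.8767254  -0.47128631 -0.55402552] 67.87688429613326
```

View pics/l5.png

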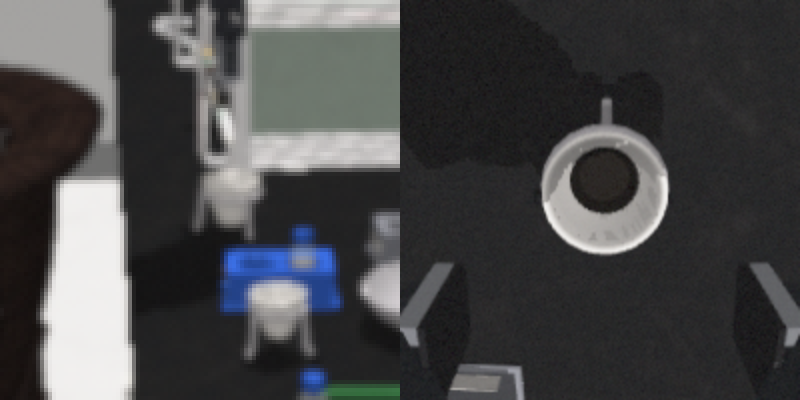

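{"method": "move_arm", "body": {
  "commands": [0,-0.04,0,0,0,-0.08,0,0,-0.005,-0.12,0,0,-0.01,-0.16,0,0,-0.015,-0.2,0,0,-0.02,-0.24,0,0,-0.025,-0.28,0,0,-0.028,-0.32,0,0,-0.028,-0.36,0,0,-0.028,-0.395,0,0,-0.028,-0.414,0,0,-0.028,-0.414,0,0,-0.028,-0.414,0,0],
  "claw": 0.3
}}

```text
clock: 39.75
eef_pos: [0.4558, -0.1032, 0.1222]
orientation: [0.008, 0.0, 1.0, -0.002]
wrist_force: [-0.2, -0.5, 0.3]
opening: 0.7
```

```bash
python3 look.py 12 blue_vial,black_vial; python3 see.py v1 160 190
```

```text
t 39.75 tcp [ 0.4558 -0.1032  0.1222] toolx [-1.     0.001 -0.015] z [ 0.015 -0.004 -1.   ] q [-0.22  0.02 -0.35  1.19 -0.   -0.22]
blue_vial 0.64 rect [258.2 186.1  24.6  37.9] fit [ 0.4549 -0.1038] model wh [24.5 34.3]
black_vial 0.78 rect [109.2 185.   36.1  28. ] fit [ 0.4535 -0.2509] model wh [39.4 31.3]
40.0 [ 0.45643409 -0.10231712  0.12296808] [0.2016025  0.0376146  0.42265066] 59.797092661208566
```

View pics/v1.png

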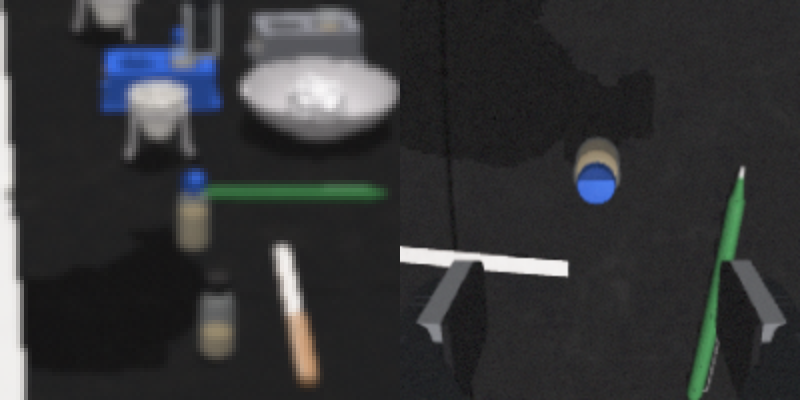

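{"method": "move_arm", "body": {
  "commands": [0.001,-0.001,0.02,0,0.0015,-0.001,0.045,0,0.002,-0.0007,0.07,0,0.0022,-0.0007,0.09,0,0.0024,-0.0007,0.103,0,0.0026,-0.0007,0.11,0,0.0026,-0.0007,0.114,0,0.0026,-0.0007,0.1155,0,0.0026,-0.0007,0.1155,0]
}}

```text
clock: 40.9
eef_pos: [0.4562, -0.1036, 0.008]
orientation: [0.009, -0.001, 1.0, -0.002]
wrist_force: [-0.1, 0.7, 0.5]
opening: 0.698
```

```bash
python3 see.py v2 160 190
```

```text
41.0 [ 0.45620247 -0.10366859  0.00805411] [-0.01942596  0.89160549  0.12306505] 59.41055335858276
```

View pics/v2.png

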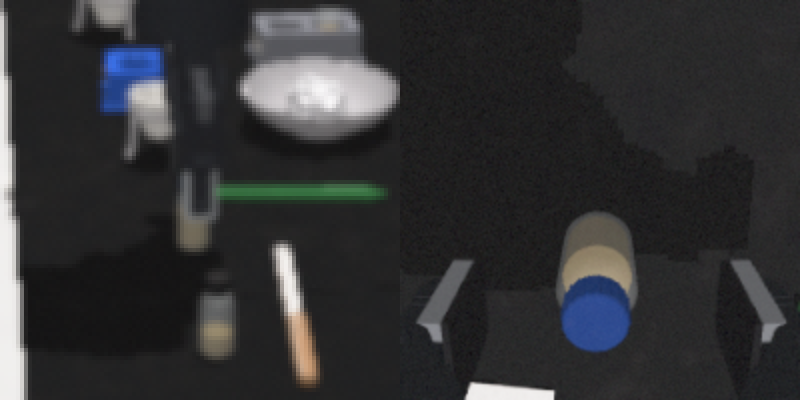

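{"method": "move_arm", "body": {
  "commands": [0,-0.0015,0,0,0,-0.0015,0,0,0,-0.0015,0,0,0,-0.0015,0,0,0,-0.0015,0,0,0,-0.0015,0,0],
  "claw": 0.68,
  "force": 20
}}

```text
clock: 41.6
eef_pos: [0.4562, -0.1052, 0.0081]
orientation: [0.009, -0.001, 1.0, -0.002]
wrist_force: [-0.2, -0.0, 0.8]
opening: 0.32
```

{"method": "move_arm", "body": {
  "commands": [0,0,0,0,0,0,0,0,0,0,0,0,0,0,0,0],
  "claw": 0.85,
  "force": 20
}}

```text
clock: 42.0
eef_pos: [0.4563, -0.1052, 0.0082]
orientation: [0.009, -0.001, 1.0, -0.002]
wrist_force: [-0.6, 0.1, 0.5]
opening: 0.219
```

```bash
python3 see.py v3 160 190
```

```text
42.1 [ 0.4563122  -0.10516373  0.00818213] [0.40172948 0.10982509 1.44408726] 18.900436552611183
```

View pics/v3.png

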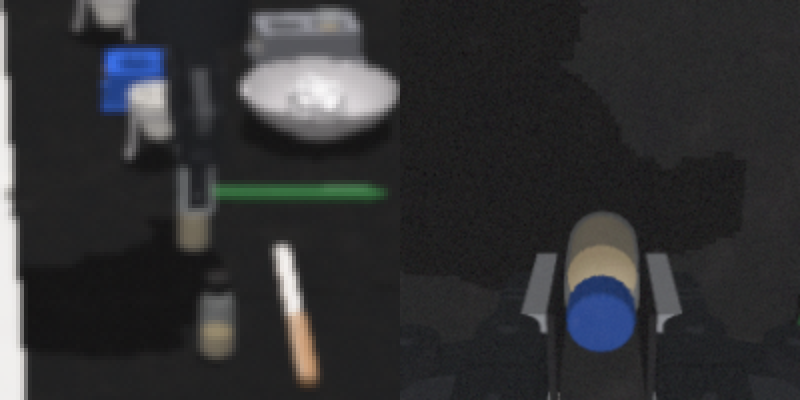

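{"method": "move_arm", "body": {
  "commands": [0,0,-0.003,0,0,0,-0.015,0,0,0,-0.04,0,0,0,-0.065,0,0,0.005,-0.085,0,0,0.02,-0.09,0,0.003,0.045,-0.09,0,0.006,0.075,-0.09,0,0.009,0.105,-0.09,0,0.012,0.135,-0.09,0,0.015,0.165,-0.09,0,0.018,0.195,-0.09,0,0.018,0.225,-0.09,0,0.018,0.25,-0.09,0,0.018,0.262,-0.09,0,0.018,0.265,-0.09,0,0.018,0.265,-0.09,0,0.018,0.265,-0.09,0]
}}

```text
clock: 43.9
eef_pos: [0.4362, 0.1594, 0.0966]
orientation: [0.009, -0.0, 1.0, -0.003]
wrist_force: [-0.3, -0.2, -0.6]
opening: 0.223
```

```bash
python3 look.py 13 blue_rack,blue_vial
```

```text
t 43.9 tcp [0.4362 0.1594 0.0966] toolx [-1.    -0.001 -0.018] z [ 0.018 -0.005 -1.   ] q [ 0.36  0.02 -0.4   1.13 -0.01  0.36]
blue_rack 0.63 rect [259.6 213.   69.6 109.2] fit [ 0.4387  0.1592 -0.0206] model wh [ 63.9 107.9]
blue_vial 0.66 rect [258.4 239.8  38.7  72.6] fit [0.4766 0.159 ] model wh [25.6 44.6]
```

View pics/w13.png

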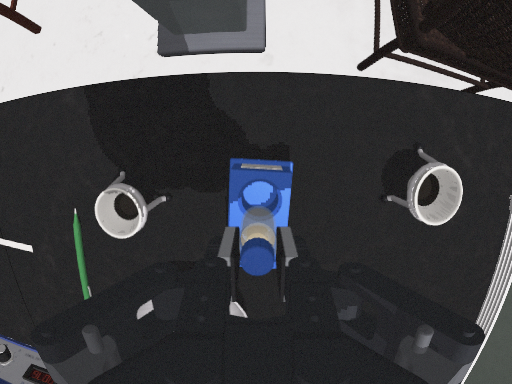

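```bash
cat > ov.py <<'E'
import sys,pickle
from h import *
png,pk,wx,wy,vx,vy,vb,out=sys.argv[1:9]; wx,wy,vx,vy,vb=map(float,(wx,wy,vx,vy,vb))
_,ci=pickle.load(open(pk,"rb")); f=cv2.imread(png)
c0,r0=(int(a) for a in sys.argv[9:11])
im=cv2.resize(f[r0:r0+130,c0:c0+130],None,fx=5,fy=5,interpolation=cv2.INTER_CUBIC)
im=cv2.convertScaleAbs(im,alpha=1.4)
for P,col in ((rev([(.018,.032),(.015,.029)],80)+[wx,wy,0],(0,0,255)),(rev([(.0105,0),(.0105,.041)],60)+[vx,vy,vb],(0,255,0)),(rev([(.008,.052)],40)+[vx,vy,vb],(0,255,255))):
    for p in proj(ci,P,"wrist"): cv2.circle(im,tuple(np.int32(np.round((p-[c0,r0])*5+2))),1,col,-1)
cv2.imwrite(out,im[:600])
E
python3 ov.py pics/w13.png m_13_blue_rack.pkl .438 .1595 .4362 .1594 .0885 pics/ov13.png 195 150
```

```text
(no output)
```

View pics/ov13.png

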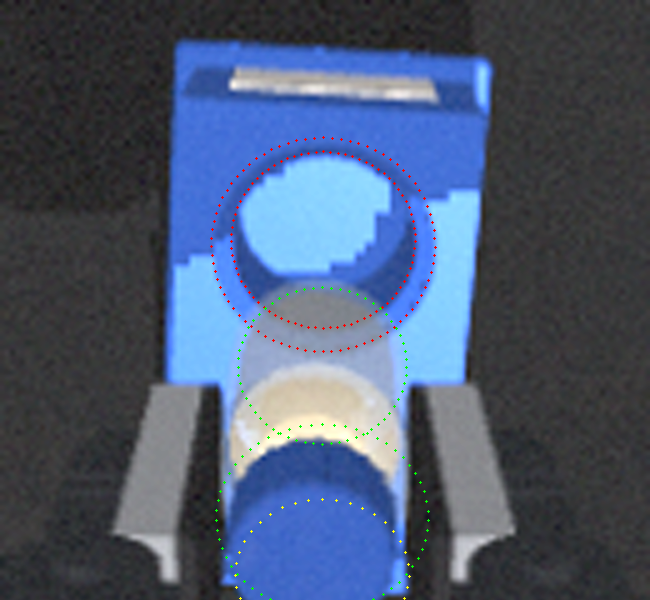

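{"method": "move_arm", "body": {
  "commands": [-0.002,0.001,0.0,0,-0.002,0.001,0.01,0,-0.002,0.001,0.025,0,-0.002,0.001,0.038,0,-0.002,0.001,0.047,0,-0.002,0.001,0.05,0,-0.002,0.001,0.05,0]
}}

```text
clock: 44.75
eef_pos: [0.4388, 0.16, 0.0461]
orientation: [0.008, -0.0, 1.0, -0.003]
wrist_force: [0.6, 0.6, 0.3]
opening: 0.222
```

```bash
python3 look.py 14 blue_rack; python3 - <<'E'
from h import *
t=manip.get_obs()["eef_pos"];print(t)
import os
os.system(f"python3 ov.py pics/w14.png m_14_blue_rack.pkl .438 .1595 {t[0]-.0015} {t[1]-.0006} {t[2]-.0081} pics/ov14.png 195 170")
E
```

```text
t 44.75 tcp [0.4388 0.16   0.0461] toolx [-1.    -0.001 -0.017] z [ 0.017 -0.005 -1.   ] q [ 0.36  0.06 -0.48  1.02 -0.01  0.36]
blue_rack 0.59 rect [261.1 234.3  80.1 131.1] fit [0.4402 0.1617 0.0108] model wh [ 78.8 130.6]
[0.43943032 0.16028209 0.0469825 ]
```

View pics/ov14.png

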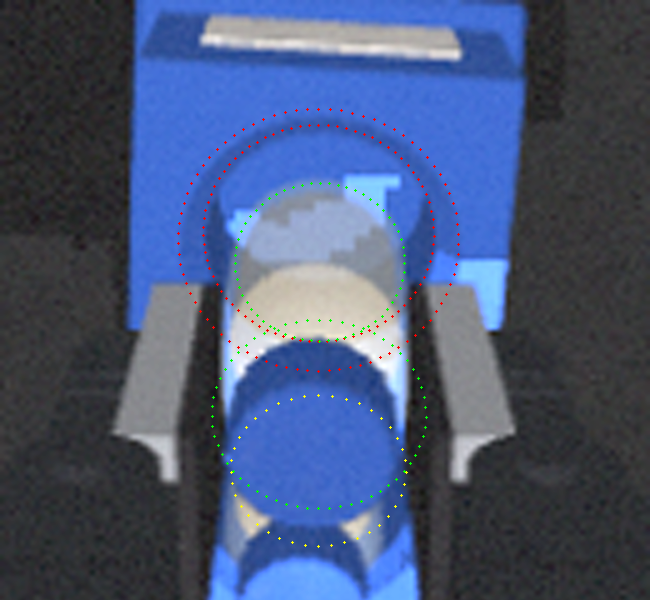

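{"method": "move_arm", "body": {
  "commands": [0.0003,0.0005,0.006,0,0.0005,0.0006,0.013,0,0.0005,0.0006,0.02,0,0.0005,0.0006,0.025,0,0.0005,0.0006,0.029,0,0.0005,0.0006,0.031,0,0.0005,0.0006,0.031,0]
}}

```text
clock: 45.55
eef_pos: [0.4393, 0.1606, 0.0156]
orientation: [0.009, -0.0, 1.0, -0.003]
wrist_force: [-0.2, 0.7, -0.0]
opening: 0.226
```

```bash
python3 see.py v5 110 170
```

```text
45.65 [0.43960078 0.16077891 0.01608142] [ 0.20220661 -0.1014017   0.01870381] 19.26994528968015
```

View pics/v5.png

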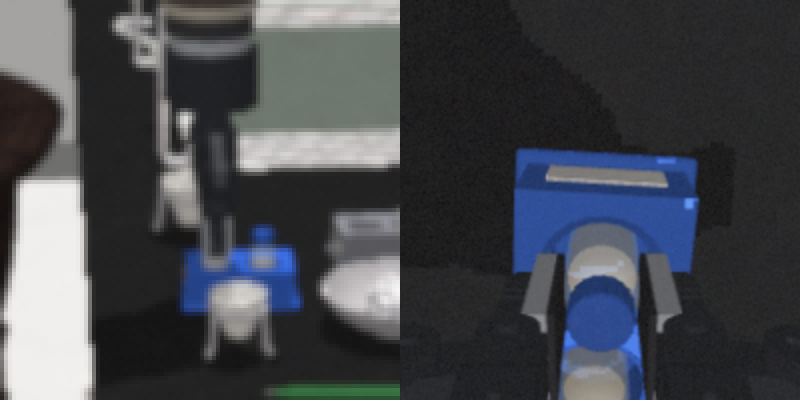

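In the well with no contact force. Lower 2 mm, release gently, rise.

{"method": "move_arm", "body": {
  "commands": [0,0,0.001,0,0,0,0.0015,0,0,0,0.0015,0]
}}

```text
clock: 45.95
eef_pos: [0.4397, 0.1608, 0.0146]
orientation: [0.009, -0.0, 1.0, -0.002]
wrist_force: [0.2, -0.1, 0.1]
opening: 0.221
```

{"method": "move_arm", "body": {
  "commands": [0,0,0,0,0,0,0,0,0,0,0,0,0,0,0,0],
  "claw": 0.6
}}

```text
clock: 46.35
eef_pos: [0.4397, 0.1608, 0.0146]
orientation: [0.009, -0.0, 1.0, -0.002]
wrist_force: [-0.1, 0.1, -0.8]
opening: 0.398
```

{"method": "move_arm", "body": {
  "commands": [0,0,-0.01,0,0,0,-0.03,0,0,0,-0.06,0,0,0,-0.09,0,0,0,-0.1,0,0,0,-0.1,0]
}}

```text
clock: 46.95
eef_pos: [0.439, 0.1617, 0.1165]
orientation: [0.011, -0.0, 1.0, -0.002]
wrist_force: [-0.2, 0.5, -0.5]
opening: 0.401
```

```bash
python3 see.py v6 110 170
```

```text
47.05 [0.43750746 0.1611301  0.11393154] [0.47429909 0.12955009 0.52085473] 34.196762787958974
```

View pics/v6.png

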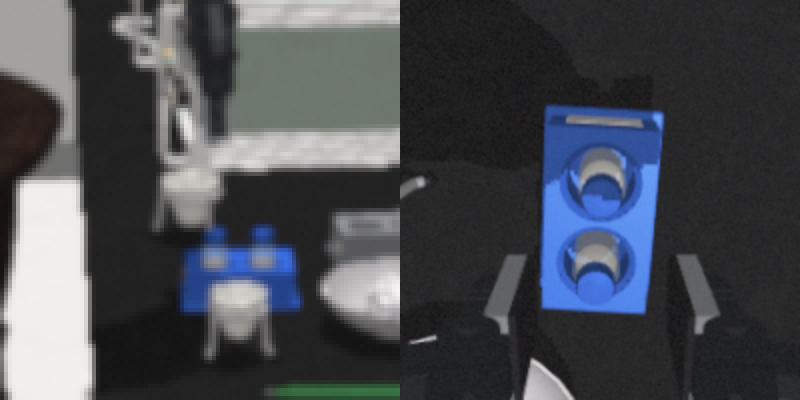

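{"method": "move_arm", "body": {
  "commands": [0,-0.04,0,0,0,-0.08,0,0,-0.005,-0.12,0,0,-0.005,-0.16,0,0,-0.01,-0.2,0,0,-0.01,-0.24,0,0,-0.0155,-0.28,0,0,-0.0155,-0.32,0,0,-0.0155,-0.36,0,0,-0.0155,-0.395,0,0,-0.0155,-0.412,0,0,-0.0155,-0.412,0,0,-0.0155,-0.412,0,0],
  "claw": 0.3
}}

```text
clock: 48.35
eef_pos: [0.4526, -0.2501, 0.1152]
orientation: [0.008, -0.0, 1.0, -0.002]
wrist_force: [-0.8, 0.3, -0.2]
opening: 0.703
```

```bash
python3 look.py 15 black_vial; python3 see.py k1 180 190
```

```text
t 48.35 tcp [ 0.4526 -0.2501  0.1152] toolx [-1.    -0.    -0.016] z [ 0.016 -0.003 -1.   ] q [-0.51  0.11 -0.26  1.18  0.   -0.51]
black_vial 0.66 rect [259.8 188.1  23.6  31.1] fit [ 0.4517 -0.2493] model wh [25.2 35.6]
48.55 [ 0.45325368 -0.24961143  0.11619219] [ 0.94386071  0.14888291 -0.16363647] 59.42686685090148
```

View pics/k1.png

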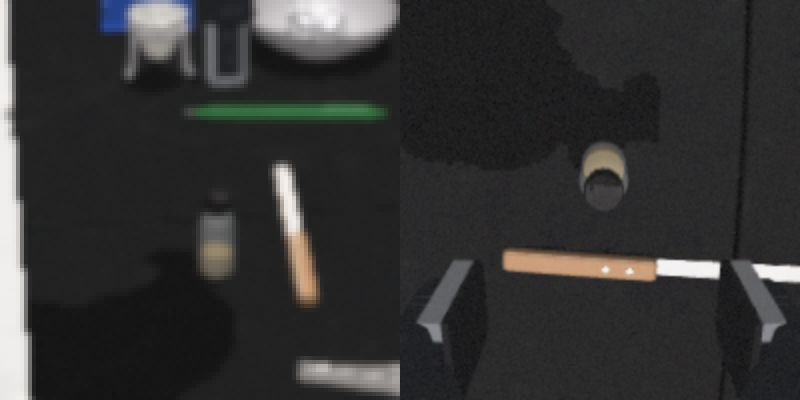

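{"method": "move_arm", "body": {
  "commands": [0.0015,0.0003,0.02,0,0.002,0.0003,0.045,0,0.0025,0.0003,0.068,0,0.003,0.0003,0.085,0,0.0033,0.0003,0.097,0,0.0035,0.0003,0.104,0,0.0035,0.0003,0.107,0,0.0035,0.0003,0.108,0,0.0035,0.0003,0.108,0]
}}

```text
clock: 49.45
eef_pos: [0.4521, -0.25, 0.0088]
orientation: [0.009, -0.001, 1.0, -0.003]
wrist_force: [-0.5, -0.2, -0.1]
opening: 0.699
```

```bash
python3 see.py k2 180 190
```

```text
49.55 [ 0.45215015 -0.25010321  0.00885262] [-0.80863418  0.14613215 -0.4460904 ] 59.72790823494462
```

View pics/k2.png

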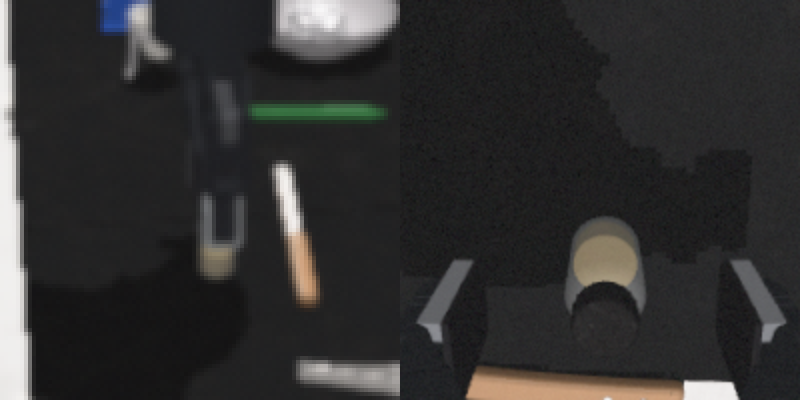

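Vial is ~1 mm to +y of the fingers' centre (605 vs 602). Close.

{"method": "move_arm", "body": {
  "commands": [0.0005,0.0008,0.0007,0,0.0005,0.0008,0.0007,0,0.0005,0.0008,0.0007,0,0.0005,0.0008,0.0007,0,0.0005,0.0008,0.0007,0,0.0005,0.0008,0.0007,0],
  "claw": 0.68,
  "force": 20
}}

```text
clock: 50.15
eef_pos: [0.4517, -0.2493, 0.0081]
orientation: [0.009, -0.001, 1.0, -0.003]
wrist_force: [0.3, 0.4, -0.0]
opening: 0.321
```

{"method": "move_arm", "body": {
  "commands": [0,0,0,0,0,0,0,0,0,0,0,0,0,0,0,0],
  "claw": 0.85,
  "force": 20
}}

```text
clock: 50.55
eef_pos: [0.4517, -0.2493, 0.0082]
orientation: [0.009, -0.001, 1.0, -0.003]
wrist_force: [-0.3, 0.6, 1.8]
opening: 0.221
```

```bash
python3 see.py k3 180 190
```

```text
50.65 [ 0.45172562 -0.24931038  0.00820295] [-0.47100867  1.13629534  2.34609126] 19.104087522040892
```

View pics/k3.png

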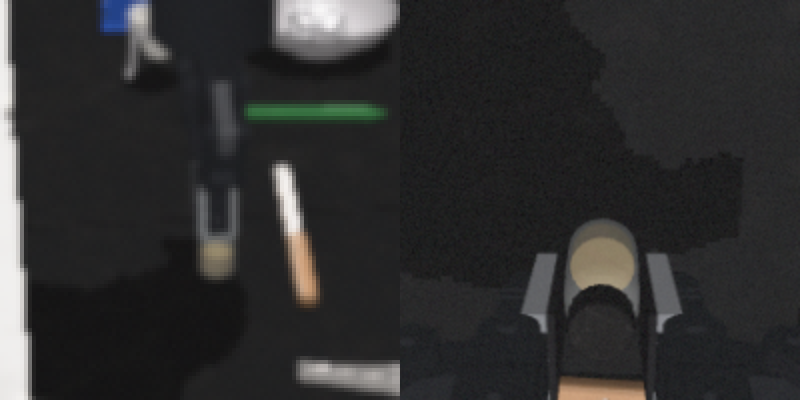

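{"method": "move_arm", "body": {
  "commands": [0,0,-0.003,0,0,0,-0.015,0,0,0,-0.04,0,0,0,-0.065,0,0,0.005,-0.085,0,-0.005,0.02,-0.09,0,-0.01,0.05,-0.09,0,-0.02,0.085,-0.09,0,-0.03,0.12,-0.09,0,-0.04,0.155,-0.09,0,-0.05,0.19,-0.09,0,-0.06,0.225,-0.09,0,-0.07,0.26,-0.09,0,-0.08,0.295,-0.09,0,-0.09,0.33,-0.09,0,-0.1,0.365,-0.09,0,-0.105,0.395,-0.09,0,-0.11,0.42,-0.09,0,-0.112,0.43,-0.09,0,-0.112,0.43,-0.09,0]
}}

```text
clock: 52.65
eef_pos: [0.5612, 0.1824, 0.0984]
orientation: [0.01, -0.002, 1.0, -0.003]
wrist_force: [-0.3, -0.3, 0.4]
opening: 0.221
```

```bash
python3 look.py 16 grey_rack,black_vial; python3 see.py k4 110 190
```

```text
t 52.65 tcp [0.5612 0.1824 0.0984] toolx [-1.    -0.004 -0.019] z [ 0.019 -0.005 -1.   ] q [ 0.32  0.25 -0.13  1.17 -0.01  0.32]
grey_rack 0.56 rect [320.4 221.   63.1 104.6] fit [0.5726 0.2367 0.0372] model wh [ 69.2 105.7]
black_vial 0.63 rect [256.8 244.9  35.8  69.7] fit [0.6076 0.1808] model wh [25.2 44.7]
52.9 [0.56094701 0.18025552 0.09832306] [ 0.63817313 -0.580749   -0.65695045] 18.91041093308865
```

View pics/w16.png

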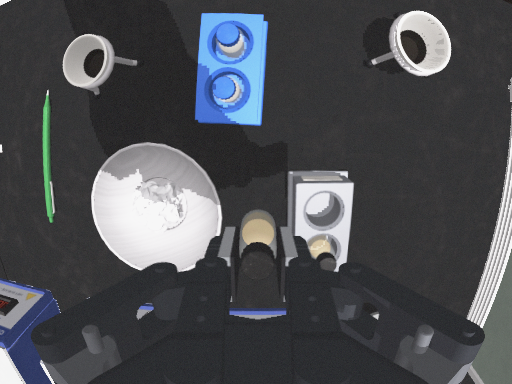

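```bash
python3 ov.py pics/w16.png m_16_grey_rack.pkl .5715 .2367 .5602 .1818 .0902 pics/ov16.png 240 160
```

```text
(no output)
```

View pics/ov16.png

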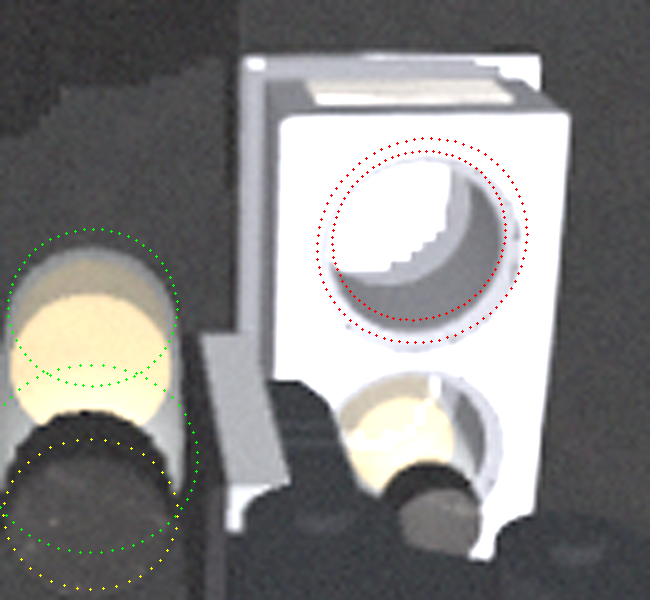

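{"method": "move_arm", "body": {
  "commands": [-0.003,0.02,0,0,-0.007,0.04,0,0,-0.0105,0.055,0,0,-0.0105,0.057,0,0,-0.0105,0.057,0.01,0,-0.0105,0.057,0.025,0,-0.0105,0.057,0.038,0,-0.0105,0.057,0.047,0,-0.0105,0.057,0.05,0,-0.0105,0.057,0.05,0]
}}

```text
clock: 53.9
eef_pos: [0.572, 0.2366, 0.0476]
orientation: [0.009, -0.0, 1.0, -0.003]
wrist_force: [0.1, 0.9, 0.2]
opening: 0.223
```

```bash
python3 look.py 17 grey_rack; python3 - <<'E'
from h import *
t=manip.get_obs()["eef_pos"];print(t)
import os
os.system(f"python3 ov.py pics/w17.png m_17_grey_rack.pkl .5728 .2365 {t[0]+.0008} {t[1]-.0006} {t[2]-.0082} pics/ov17.png 195 170")
E
```

```text
t 53.9 tcp [0.572  0.2366 0.0476] toolx [-1.    -0.001 -0.018] z [ 0.018 -0.006 -1.   ] q [ 0.4   0.33 -0.14  1.09 -0.01  0.4 ]
grey_rack 0.73 rect [386.6  18.1  79.4  32.3] fit [0.3992 0.3383 0.1327] model wh [ 89.1 134.1]
[0.57264042 0.23698556 0.04870639]
```

View pics/ov17.png

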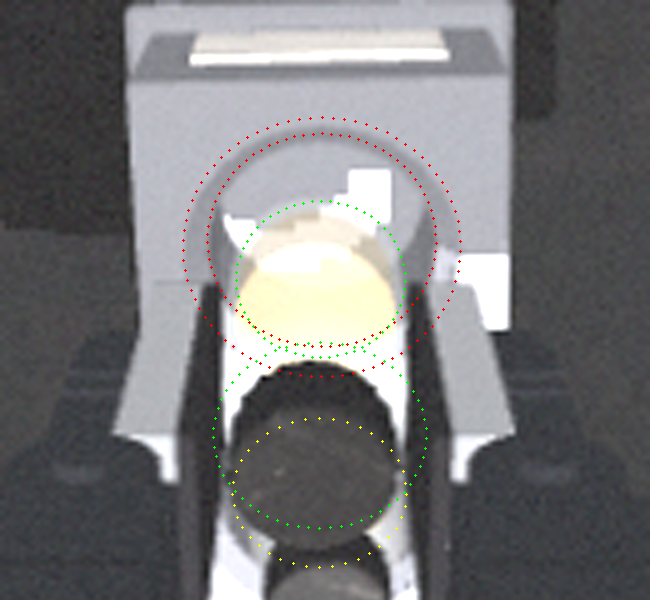

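{"method": "move_arm", "body": {
  "commands": [0.0008,0,0.006,0,0.001,0,0.013,0,0.001,0,0.02,0,0.001,0,0.025,0,0.001,0,0.029,0,0.001,0,0.032,0,0.001,0,0.0335,0,0.001,0,0.0335,0]
}}

```text
clock: 54.8
eef_pos: [0.5722, 0.2368, 0.015]
orientation: [0.01, -0.0, 1.0, -0.003]
wrist_force: [-0.0, -1.0, -0.9]
opening: 0.224
```

```bash
python3 see.py k5 110 190
```

```text
54.9 [0.57245331 0.23687737 0.01537757] [-0.59492683 -1.21923894 -0.91522268] 18.8418552247318
```

View pics/k5.png

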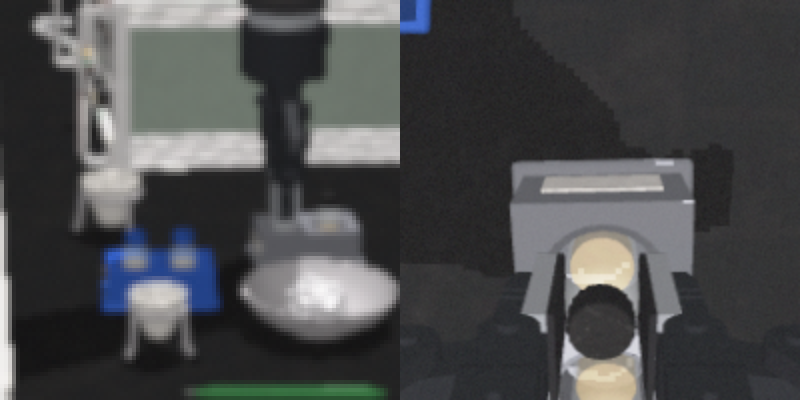

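{"method": "move_arm", "body": {
  "commands": [0,0,0.0005,0,0,0,0.0005,0]
}}

```text
clock: 55.1
eef_pos: [0.5726, 0.2369, 0.0151]
orientation: [0.01, -0.0, 1.0, -0.002]
wrist_force: [0.7, -0.2, -0.0]
opening: 0.22
```

{"method": "move_arm", "body": {
  "commands": [0,0,0,0,0,0,0,0,0,0,0,0,0,0,0,0],
  "claw": 0.6
}}

```text
clock: 55.5
eef_pos: [0.5726, 0.2369, 0.0151]
orientation: [0.01, -0.0, 1.0, -0.002]
wrist_force: [-0.4, -0.2, -0.8]
opening: 0.403
```

{"method": "move_arm", "body": {
  "commands": [0,0,-0.01,0,0,0,-0.03,0,0,0,-0.06,0,0,0,-0.09,0,0.03,0,-0.12,0,0.06,0,-0.13,0,0.09,0,-0.13,0,0.12,0,-0.13,0,0.12,0,-0.13,0,0.12,0,-0.13,0]
}}

```text
clock: 56.5
eef_pos: [0.4501, 0.2378, 0.1438]
orientation: [0.011, -0.001, 1.0, -0.002]
wrist_force: [0.3, -0.2, -0.3]
opening: 0.4
```

```bash
python3 look.py 18 large_crucible,small_crucible,grey_rack,blue_rack; python3 see.py k6 110 190; python3 - <<'E'
from h import *
manip.grab_frame("top"); f=manip.grab_frame("top"); cv2.imwrite("pics/topend.png",cv2.resize(f[140:250,110:410],(800,293),interpolation=cv2.INTER_CUBIC))
E
```

```text
t 56.5 tcp [0.4501 0.2378 0.1438] toolx [-1.    -0.001 -0.022] z [ 0.022 -0.004 -1.   ] q [ 0.49  0.09 -0.23  1.24 -0.01  0.49]
large_crucible 0.63 rect [338.1 165.1  56.   57.9] fit [0.432  0.3127] model wh [52.6 54.1]
small_crucible 0.94 rect [ 71.5 181.6  30.8  38.3] fit [0.4485 0.0253] model wh [37.3 37.5]
small_crucible 0.7 rect [177.8 169.2  32.7  32.2] fit [0.4374 0.1591] model wh [42.4 43.5]
grey_rack 0.72 rect [257.  285.8  49.2  65.2] fit [0.5677 0.2361 0.0039] model wh [48.8 76.7]
blue_rack 0.73 rect [184.2 185.1  61.   88.4] fit [0.4403 0.1596 0.0058] model wh [60.4 92.3]
56.85 [0.45052757 0.2374251  0.14236144] [-0.09513791  0.43516401 -0.27490174] 33.87147257558681
```

View pics/w18.png

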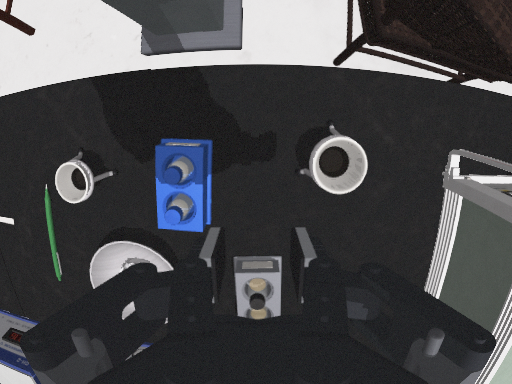

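View pics/k6.png

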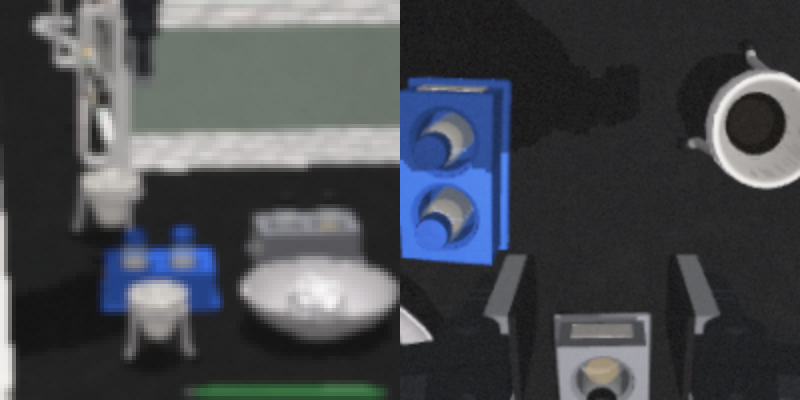

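```bash
python3 - <<'E'
from h import *
import pickle
_,ci=pickle.load(open("m_18_large_crucible.pkl","rb"))
print(unproj(ci,(338.1,165.1),.05,"wrist"),unproj(ci,(257.5,286),.04,"wrist"))
f=manip.grab_frame("side"); cv2.imwrite("pics/sideend.png",cv2.resize(f[140:220,190:300],(770,560),interpolation=cv2.INTER_CUBIC))
E
```

```text
[0.42945069 0.30900336 0.05      ] [0.56239043 0.23660064 0.04      ]
```

View pics/sideend.png

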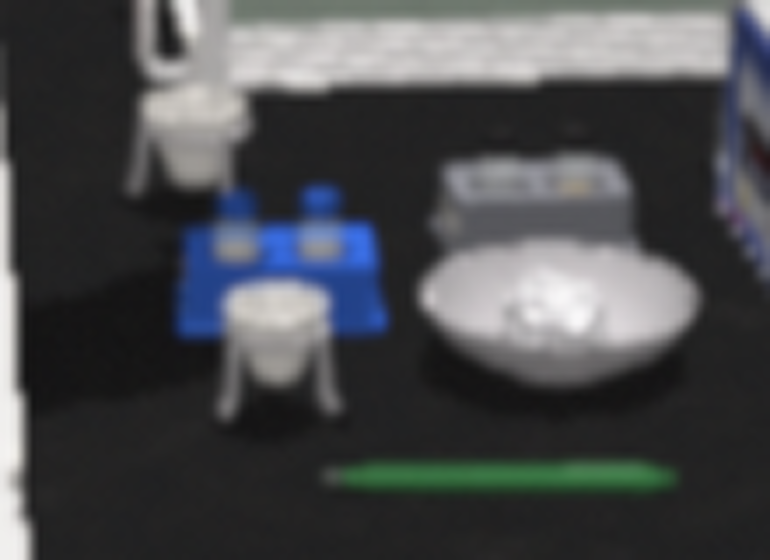

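View pics/topend.png

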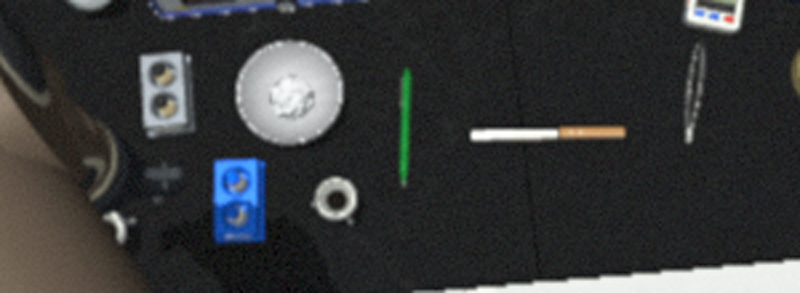

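All five things are in place: crucibles level in their rings, vial pairs at equal height, ball in the dish, gripper clear.

```bash
python3 -c "
from plant import manip
print(manip.job_done())"
```

```text
the job is handed in; nothing more can be done
None
```

I put all five things in place and handed the job in at about 57 s of the 118 s allowed. No verdict was reported.

**What I did:** I moved the foil ball to the dish, then the small and large crucibles to their tripods. The blue-capped vial went to the blue rack's free well, and the black-capped vial to the grey rack's.

**What went wrong on the way:**
- **Failed first grip:** On the first try at the small crucible the pads were too high. One finger slipped inside the rim and the crucible leaned. I judged the lean at about 0.35 rad by eye, below the 0.9 rad limit, but did not measure it. I eased the fingers open, it stood upright again, and I regripped it deeper.
- **TCP mismatch:** The finger pads sat about 20 mm (shut) to 32 mm (open) behind the reported TCP. This disagrees with the description, so I set grip heights from the camera images.
- **Tool tilt:** The tool drifted to about 0.02 rad off vertical by the end. This did not affect the placing.

**Last checks:**
- **Crucibles:** Both hang upright in their rings. The large one's rim measured within about 2 mm of its ring axis. The small one looked centred, but its last fit was about 19 mm off the ring. That view was near the picture edge and the fit assumed the crucible stood on the bench, so I went by the pictures.
- **Vials:** The blue pair stands at equal height in its rack. The black vial shows upright in the free well; I did not measure its height, and the black caps are faint in the side view.
- **Foil ball:** It lies at the centre of the dish.
- **Gripper:** It is clear of everything, with wrist force near zero.

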